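Put away the polishing wheels and compound bars and close up

TASK

Clear the pocket tray: lay every compound bar flat in the steel case, side by side and not stacked, and put every polishing wheel in the cabinet's drawer, which has to be pulled out for it. When all the bars are in, shut the case's lid fully and only then swing the clamp right down onto it, and leave the drawer pushed fully home. Do not disturb the wrench, the tin or the jar.

Things in the scene. Friction and masses are not known exactly. Their poses are not given: they have to be found in the camera images.
- bar0: Brick-brown bar of hard polishing compound, 90 x 30 x 30 mm, 0.14 kg, rigid. Origin at the centre of the bar, x along its length. Starts lying flat in one of the three far pockets of the tray. May be absent (None from the start).
- bar1: Brick-brown bar of hard polishing compound, 90 x 30 x 30 mm, 0.14 kg, rigid. Origin at the centre of the bar, x along its length. Starts lying flat in one of the three far pockets of the tray. May be absent (None from the start).
- bar2: Brick-brown bar of hard polishing compound, 90 x 30 x 30 mm, 0.14 kg, rigid. Origin at the centre of the bar, x along its length. Starts lying flat in one of the three far pockets of the tray. May be absent (None from the start).
- wheel0: Polishing wheel: flat disc 60 mm in diameter and 20 mm thick, with a grey hub 26 mm in diameter standing 24 mm up from the middle of its upper face (44 mm high in all), 0.11 kg. Origin at the centre of the disc's underside, z along the hub. Starts lying hub up in one of the three near pockets of the tray. May be absent (None from the start).
- wheel1: Polishing wheel: flat disc 60 mm in diameter and 20 mm thick, with a grey hub 26 mm in diameter standing 24 mm up from the middle of its upper face (44 mm high in all), 0.11 kg. Origin at the centre of the disc's underside, z along the hub. Starts lying hub up in one of the three near pockets of the tray. May be absent (None from the start).
- wheel2: Polishing wheel: flat disc 60 mm in diameter and 20 mm thick, with a grey hub 26 mm in diameter standing 24 mm up from the middle of its upper face (44 mm high in all), 0.11 kg. Origin at the centre of the disc's underside, z along the hub. Starts lying hub up in one of the three near pockets of the tray. May be absent (None from the start).
- tray: Fixed black pocket tray, 200 (x) x 212 (y) mm, floor 4 mm thick, all walls and dividers 12 mm high above the table. Origin at the centre of its underside. Wheel pockets centred at x = -57 mm, y = -67, 0, 67 mm; bar pockets centred at x = 41 mm, y = -57, 0, 57 mm, in the tray's frame.
- case_in (a point): Centre of the inner floor of the fixed dark steel tool case (x towards its hinge, y along it, z up). Floor 5 mm above the table; inside 140 (x) x 200 (y) mm, 55 mm deep; walls 5 mm thick, rim 60 mm above the table.
- lid (a joint): Hinge of the case's lid: 0 = shut flat on the rim, grows as it opens (1.57 = upright, 1.9 at most). Stiff: it stays where it is left and needs about 0.25 N m to move, so push it all the way.
- lid_hinge (a point): On the lid's hinge line, at the middle of the case's far (+x) rim, 60 mm above the table; the hinge line runs along the case's y. This frame turns with the lid: from here the lid reaches 150 mm along its own -x and 105 mm to either side, is 8 mm thick, and its outer face (upper when shut) looks along its own +z.
- lid_handle (a point): Grip point of the lid's knob, 28 mm in diameter and 43 mm high, on the outer face of the lid, 120 mm from the hinge line, at the middle of the lid's width.
- clamp (a joint): Hinge of the hold-down clamp at the near (-x) side of the case: 0 = down, its arm level over the lid with its rubber foot on the lid; grows as it opens (1.57 = arm upright, 2.1 at most, leaning outward, away from the lid). Friction holds it where it is left, about 0.13 N m to move.
- clamp_hinge (a point): Clamp's hinge point, 84 mm above the table, 11 mm outside the case's near wall and 60 mm to the -y side of its middle; the hinge line runs along the case's y.
- clamp_ball (a point): Centre of the black ball, 28 mm in diameter, on the free end of the clamp arm, 100 mm from the clamp's hinge; with the clamp down it is 6 mm higher than the hinge and lies over the lid. The arm is a flat bar 16 mm wide and 8 mm thick.
- cab_drawer0 (a joint): Travel of the drawer of the fixed blue one-drawer cabinet, in m: 0 = fully home, 0.117 = fully out (it slides towards the cabinet's front, its -x). Friction about 1 N. The cabinet is 250 mm wide, 180 mm deep, its top 106 mm above the table; the drawer's front face is 88 mm to the -x side of the drawer floor's centre.
- drawer_floor (a point): Centre of the drawer's inner floor, moving with the drawer (x towards the back, z up). Floor 28 mm above the table; inside 135 (x) x 208 (y) mm, walls 6 mm thick and 56 mm high; 66 mm from floor to the underside of the cabinet's top.
- cab_drawer0_handle (a point): Middle of the drawer's handle, a level steel bar 11 mm thick and 120 mm long along the drawer's y, 35 mm in front of the drawer's front face, about 68 mm above the table.
- wrench: Bystander: a steel wrench 160 mm long, lying beyond the work. Origin at its middle, x along it.
- tin: Bystander: a tin, 64 mm in diameter and 100 mm high, beyond the work. Origin at the centre of its underside.
- jar: Bystander: a jar, 70 mm in diameter and 90 mm high, beyond the work. Origin at the centre of its underside.

How it is judged (in metres and radians):
On the way, in this order (a step that is already met when the one before it is completed fails the run):
1. the lid is shut with all the bars in the case (x of bar0 in the frame of case_in between -0.07 and 0.07 m and y of bar0 in the frame of case_in between -0.1 and 0.1 m and z of bar0 in the frame of case_in between 0 and 0.026 m and x of bar1 in the frame of case_in between -0.07 and 0.07 m and y of bar1 in the frame of case_in between -0.1 and 0.1 m and z of bar1 in the frame of case_in between 0 and 0.026 m and x of bar2 in the frame of case_in between -0.07 and 0.07 m and y of bar2 in the frame of case_in between -0.1 and 0.1 m and z of bar2 in the frame of case_in between 0 and 0.026 m and value of joint lid below 0.06 rad), for 0.2 s.
2. the clamp is swung down onto the shut lid (value of joint lid below 0.06 rad and value of joint clamp below 0.08 rad), for 0.2 s.
At the end, for the whole second after the job is handed in: Every bar that is present lies level (within 0.2 rad) on the floor of the case, not stacked; every wheel that is present is inside the drawer; the lid is shut (within 0.06 rad), the clamp is down (within 0.08 rad), the drawer is home (within 8 mm), and nothing moves (all of step 2 and x of bar0 in the frame of case_in between -0.07 and 0.07 m and y of bar0 in the frame of case_in between -0.1 and 0.1 m and z of bar0 in the frame of case_in between 0 and 0.026 m and x of bar1 in the frame of case_in between -0.07 and 0.07 m and y of bar1 in the frame of case_in between -0.1 and 0.1 m and z of bar1 in the frame of case_in between 0 and 0.026 m and x of bar2 in the frame of case_in between -0.07 and 0.07 m and y of bar2 in the frame of case_in between -0.1 and 0.1 m and z of bar2 in the frame of case_in between 0 and 0.026 m and x of wheel0 in the frame of drawer_floor between -0.067 and 0.067 m and y of wheel0 in the frame of drawer_floor between -0.11 and 0.11 m and z of wheel0 in the frame of drawer_floor between -0.005 and 0.05 m and x of wheel1 in the frame of drawer_floor between -0.067 and 0.067 m and y of wheel1 in the frame of drawer_floor between -0.11 and 0.11 m and z of wheel1 in the frame of drawer_floor between -0.005 and 0.05 m and x of wheel2 in the frame of drawer_floor between -0.067 and 0.067 m and y of wheel2 in the frame of drawer_floor between -0.11 and 0.11 m and z of wheel2 in the frame of drawer_floor between -0.005 and 0.05 m and angle between bar0's own x axis and vertical between 1.35 and 1.79 rad and angle between bar1's own x axis and vertical between 1.35 and 1.79 rad and angle between bar2's own x axis and vertical between 1.35 and 1.79 rad and value of joint cab_drawer0 below 0.008 m and linear speed of each of bar0, bar1, bar2, wheel0, wheel1, wheel2 below 0.02 m/s); the robot touches nothing.
It fails at once if the wrench is moved by more than 30 mm (distance of wrench from where it was at the start of the episode above 0.03 m).
It fails at once if the tin is moved by more than 30 mm (distance of tin from where it was at the start of the episode above 0.03 m).
It fails at once if the jar is moved by more than 30 mm (distance of jar from where it was at the start of the episode above 0.03 m).
Of bar0, bar1, bar2, wheel0, wheel1, wheel2 only 3 to 5 are there at a start; the rules pass over those that are not, and their reading is None.
At some moment in a run one of bar0, bar1, bar2, wheel0, wheel1, wheel2 may be knocked a few centimetres aside while the robot is not near it.
Once in a run the grip may slacken for a moment while it holds something.
It also fails if it takes over 210 s, if anything falls off the work surface, if the arm or the gripper's body presses on something with over 40 N, if the wrist force passes 120 N, or if a joint passes its speed limit or range.

ROBOT

A 6-joint arm with a two-finger parallel gripper is mounted at the origin on the work surface. World frame = base frame: x ahead of the robot, y to its left, z up, the work surface at z = 0. Lengths are in mm, angles in rad, forces in N, time in s.
With the tool pointing down it reaches from about 300 to 775 mm from the base axis. Payload 14.6 kg.
Tool frame: the origin (TCP) lies at the very end of the fingers, on their centre line; the grasp point (between the pads) lies 19 mm behind it; z points along the fingers, y is the line along which they close (so a half turn about z gives the same grasp; the last joint's range is limited). The gripper opens to 94 mm and grips with 3 to 60 N. Pads are 16 mm wide; open, the fingers measure 119 mm over their backs; the gripper's body (75 mm by 177 mm) begins 78 mm behind the grasp point.
Start: joints at [1.168, 0.3, 1.521, -0, 1.321, -0.067], TCP at [181.236, 519.272, 205.446] pointing down, gripper open.
Joint ranges: [-3.03, 3.03], [-0.79, 2.21], [0.23, 2.52], [-1.04, 4.18], [0, 3.07], [-2.55, 2.55]. Speed limits (rad/s): [2.22, 2.22, 2.57, 3.14, 3.14, 3.14].

INTERFACE

Orientations are given as a unit quaternion [w, x, y, z].
In Python, from plant import robot, viewer gives the robot as it stands.
- The arm moves only by the tool play_rows, never from a script. Its argument "motion" is a list of rows, each an object with "linear": the shift along the tool's x, y, z in mm, a list of three; "dr": the turn, a rotation vector about the tool's x, y, z in rad, a list of three; "fingers": the opening, from 0 (shut) to 1 (fully open). In form: [{"linear": [dx, dy, dz], "dr": [ax, ay, az], "fingers": fingers}, ...]. A call has 1 to 5 rows; each row shifts and turns the commanded pose from where the row before left it, along the tool's axes as they then stand; what a row does not reach is not made up. A row lasts 1/8 s, in which the tool goes at most 62.5 mm and 10.7 degrees, less where a joint would pass 70% of its speed; a pose out of reach is approached as far as the arm can. A call with a gripper value outside its range is refused whole. The fingers move at their own pace and stop on an object; the grip force is fixed at half the most. Time passes only in rows, so rows that do not move let the fingers close. It gives the time, the measured TCP pose, the force, the opening and the grip force at its end, in the units of the state.
- robot.observe(): the state, without advancing time (a new reading comes with each control period).
- viewer.read_camera(name): name is "scene" or "side" or "wrist"; returns a dict with "image" (420x560x3 uint8, red, green, blue), "depth" (420x560 float32, mm along the optical axis (not along the pixel's ray), 0 where there is no reading), "fx", "fy", "cx", "cy" (pixels), "distortion" ([k1, k2, p1, p2, k3] as OpenCV has them; the pictures are not rectified), "view" (4x4, takes a point from world to camera coordinates). Camera axes: x right, y up, looking along -z (the intrinsics and any distortion apply to the point x, -y, -z); pixel columns grow to the right and rows downward; lengths in mm; the calibration is good to about 2 mm. A picture is of the moment at which its call begins.
- robot.finish_job(): hands the job in; it is judged then, once.
The state is a dict: "clock": time; "q": joint angles; "qd": joint speeds; "joint_efforts": joint torques, N m; "tcp_pos": TCP position; "tool_rot": TCP orientation; "force": force on the tool from outside, world axes, zero at the start; "ft_torque": the same for the moment, N m; "finger_gap": finger opening in mm; "gripper_force": force on a finger pad.
Only numpy, scipy, OpenCV 4.12 (cv2) and the standard library are available. Lean on these libraries where they do the work, as an engineer would, in place of code of your own. Each camera call takes 0.05 s, during which the arm holds its last target. There are 200 camera calls.

## Working session

There is one attempt and no reset: what is moved stays moved. The work goes in short steps, Python scripts to look and compute and a tool call to move; the robot and the scene stay as the last step left them, time stands still between calls to the robot, and variables do not carry over. Pictures are saved under pics/ and viewed, at most 14 in all, crops included, and the job is handed in when it is done.

Besides the shell and the picture viewer there is one more tool, called after "Request:" as a command line: name --argument value ..., lists and objects as JSON in quotes. play_rows: Moves the arm, as the interface text tells. Its arguments: {"type":"object","properties":{"motion":{"type":"array","items":{"type":"object","properties":{"linear":{"type":"array","items":{"type":"number"}},"dr":{"type":"array","items":{"type":"number"}},"fingers":{"type":"number"}}}}},"required":["motion"]}

```bash
mkdir -p pics; ls; cat > h.py <<'E'
import numpy as np, cv2
from plant import robot, viewer
def cam(n):
    c=viewer.read_camera(n); c['K']=np.array([[c['fx'],0,c['cx']],[0,c['fy'],c['cy']],[0,0,1.]]); c['D']=np.array(c['distortion']); c['V']=np.array(c['view']); return c
def ray(c,uv):
    p=cv2.undistortPoints(np.array(uv,float).reshape(-1,1,2),c['K'],c['D']).reshape(-1,2)
    d=np.c_[p[:,0],-p[:,1],-np.ones(len(p))]; R=c['V'][:3,:3]; o=-R.T@c['V'][:3,3]
    return o,d@R
def plane(c,uv,z):
    o,d=ray(c,uv); return o+d*((z-o[2])/d[:,2])[:,None]
def depthpts(c,uv):
    uv=np.array(uv,int).reshape(-1,2); o,d=ray(c,uv); return o+d*c['depth'][uv[:,1],uv[:,0]][:,None]
def cloud(c):
    h,w=c['depth'].shape; v,u=np.mgrid[:h,:w]; P=depthpts(c,np.c_[u.ravel(),v.ravel()]).reshape(h,w,3); P[c['depth']==0]=np.nan; return P
def save(c,n): cv2.imwrite('pics/'+n+'.png',c['image'][:,:,::-1])
E
python3 - <<'E'
from h import *
s=robot.observe(); print(s)
for n in('scene','side'):
    c=cam(n); save(c,n+'0'); print(n,c['fx'],(-c['V'][:3,:3].T@c['V'][:3,3]).round(), c['D'], (c['depth']>0).mean())
    np.save(n+'.npy',cloud(c))
E
```

```text
pics
{'clock': 0.0, 'q': array([ 1.16841182e+00,  3.00468408e-01,  1.52160660e+00, -1.01938282e-05,
        1.32070389e+00, -6.65787851e-02]), 'qd': array([ 0.00014556, -0.00026749,  0.00033416,  0.0013604 , -0.00017706,
        0.00025378]), 'joint_efforts': array([-2.26878648e-03, -5.31816351e+01, -3.52730978e+01,  7.06924126e-02,
        2.46304966e-02, -4.87463228e-05]), 'tcp_pos': array([181.12780948, 519.02812563, 204.87701733]), 'tool_rot': array([-1.33002445e-04,  1.67113792e-01,  9.85937437e-01, -5.78036868e-04]), 'force': array([-0.19636815, -0.54846302, -1.15941573]), 'ft_torque': array([ 0.025034  ,  0.01670513, -0.04272928]), 'gripper_force': 0.0, 'finger_gap': 94.0986246598991}
scene 412.35778802755937 [1107.  553.  818.] [-0.12352086  0.          0.          0.          0.        ] 0.995969387755102
side 413.67724553016325 [  36. -698.  767.] [-0.08675846  0.          0.          0.          0.        ] 0.9963307823129252
```

View pics/scene0.png

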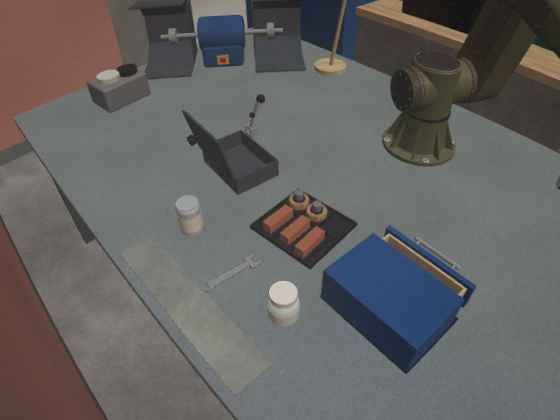

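View pics/side0.png

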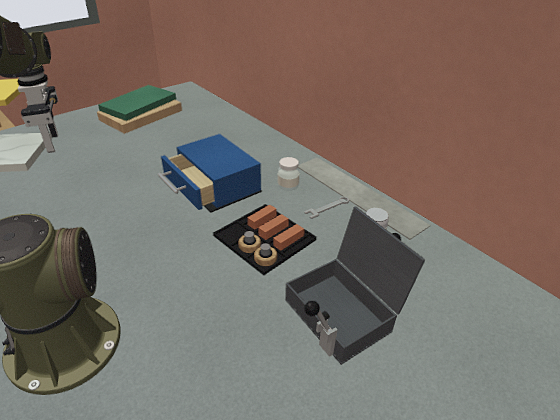

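Scene shows bars at (278,219), (295,230) and (310,241), and wheels at (298,201) and (316,211). The case is around (240,160) with its lid leaning open at (208,145) and the clamp ball up at (260,99). The cabinet is at (390,290) with its drawer partly out. The side view agrees: three bars, two wheels.

```bash
cat > seg.py <<'E'
from h import *
def comps(m,amin): 
    n,l,s,_=cv2.connectedComponentsWithStats(m.astype(np.uint8)); return [l==i for i in range(1,n) if s[i,4]>=amin]
def rect(P):
    (x,y),(w,h),a=cv2.minAreaRect(P[:,:2].astype(np.float32)); 
    if w<h: w,h,a=h,w,a-90
    return np.round([x,y,w,h,a],1)
def segs(c,P,n):
    hsv=cv2.cvtColor(c['image'],cv2.COLOR_RGB2HSV); H,S,V=[hsv[...,i].astype(int) for i in range(3)]
    x,y,z=P[...,0],P[...,1],P[...,2]; W=(x>150)&(x<800)&(abs(y)<500)
    print('==',n)
    for nm,m,a in [('bar',(H<12)&(S>110)&(z>8)&(z<60)&W,40),('wheel',(H>8)&(H<25)&(S>70)&(z>8)&(z<60)&(x<560)&W,25),('drawerwood',(H>8)&(H<28)&(S>50)&(S<150)&(z>22)&W,150),('blue',(H>100)&(H<125)&(S>120)&(z>20)&(z<150)&W,150),('black',(V<45)&(z>-5)&(z<250)&W,40)]:
        for k in comps(m,a):
            Q=P[k]; v,u=np.nonzero(k); zt=np.percentile(Q[:,2],95); T=Q[Q[:,2]>zt-4]
            print(nm,'px',int(u.mean()),int(v.mean()),'n',k.sum(),'z',Q[:,2].min().round(),zt.round(1),'rect top',rect(T),'med',np.median(T,0).round(1))
E
python3 - <<'E'
from seg import *
for n in('scene','side'):
    c=cam(n); P=cloud(c); segs(c,P,n)
    # planes on table check
    t=P[...,2][(abs(P[...,2])<10)&(P[...,0]>200)&(P[...,0]<700)]; print('table z',np.median(t))
    u=lambda a,b:P[b,a].round(1)
    if n=='scene':
        for q in [(248,126),(277,155),(236,186),(208,163),(262,98),(255,131),(199,140),(193,138),(186,113),(305,192),(356,224),(311,264),(251,224),(437,252),(459,267),(416,238)]: print(q,u(*q))
    else:
        for q in [(312,308),(286,284),(338,262),(396,310),(340,360),(353,208),(424,258),(262,206),(316,237),(269,271),(214,236),(172,183),(162,174),(185,190)]: print(q,u(*q))
E
```

```text
== scene
bar px 278 217 n 421 z 8.0 36.6 rect top [603.5 -43.7  90.3  30.6   2.8] med [604.  -43.1  34.7]
bar px 295 228 n 437 z 9.0 36.8 rect top [597.1  17.   91.7  29.9   5.7] med [599.9  17.6  34.5]
bar px 310 240 n 444 z 8.0 36.6 rect top [599.5  73.3  90.   29.3   7.8] med [600.   73.9  34.6]
wheel px 307 208 n 437 z 8.0 27.5 rect top [518.3 -27.6 120.9  81.7  89.4] med [516.1 -16.   25. ]
drawerwood px 548 23 n 685 z 489.0 580.9 rect top [157.1 297.4  45.3  13.2 -89.1] med [154.4 300.4 581. ]
drawerwood px 277 214 n 174 z 22.0 36.8 rect top [602.2 -44.5  87.6  29.2   3.7] med [604.6 -44.8  34.8]
drawerwood px 294 225 n 176 z 30.0 36.9 rect top [595.3  15.6  87.4  29.2   8.1] med [595.9  15.9  34.6]
drawerwood px 309 237 n 157 z 31.0 36.8 rect top [598.5  72.3  87.   27.    7.5] med [595.5  72.5  34.7]
drawerwood px 425 264 n 860 z 57.0 84.9 rect top [494.7 331.5 219.1  28.6  88.7] med [487.5 339.1  83.4]
blue px 399 290 n 8728 z 20.0 107.6 rect top [610.8 329.4 249.9 167.6  88.5] med [617.9 340.9 105.7]
table z -0.053510609708496304
(248, 126) [ 440.5 -369.1   89. ]
(277, 155)
[... 2206 characters left out ...]
 px 259 242 n 1614 z -3.0 13.8 rect top [558.4   9.9 213.5 202.5 -84.6] med [543.4 -36.1  12.3]
black px 311 308 n 174 z 5.0 187.5 rect top [ 389.7 -359.4   18.7   17.5   -7.4] med [ 390.7 -361.3  185.4]
table z 0.6902309277728023
(312, 308) [ 385.9 -364.6  184.6]
(286, 284) [ 461.5 -203.4   59. ]
(338, 262) [ 604.2 -228.6   62.6]
(396, 310) [ 593.3 -416.    68.9]
(340, 360) [ 442.2 -404.8   13.5]
(353, 208) [ 642.1 -219.3  204. ]
(424, 258) [ 8.502e+02 -3.222e+02  3.000e-01]
(262, 206) [634.8 122.6  11.4]
(316, 237) [676.3 -77.    1. ]
(269, 271) [ 490.2 -101.5    1.3]
(214, 236) [450.5 101.5   2.2]
(172, 183) [467.6 385.3  25.2]
(162, 174) [437.5 379.   74.2]
(185, 190) [467.3 290.6  49.2]
```

Request:
play_rows --motion '[{"linear":[0,0,0],"dr":[0,0,-0.16],"fingers":0},{"linear":[0,0,0],"dr":[0,0,-0.16],"fingers":0},{"linear":[-46,-30,0],"dr":[0,0,0],"fingers":0},{"linear":[-46,-30,0],"dr":[0,0,0],"fingers":0},{"linear":[-46,-30,0],"dr":[0,0,0],"fingers":0}]'

```text
clock: 0.82
tcp_pos: [318.9, 426.0, 205.4]
tool_rot: [-0.0, 0.008, 1.0, -0.0]
force: [0.2, 0.8, 0.6]
finger_gap: 47.7
gripper_force: 0.0
```

```bash
cat >> h.py <<'E'
def pose():
    s=robot.observe(); w,x,y,z=s['tool_rot']
    from scipy.spatial.transform import Rotation as R
    return s,R.from_quat([x,y,z,w])
def to(t,th=None):
    s,R=pose(); M=R.as_matrix(); th0=np.degrees(np.arctan2(M[1,1],M[0,1]))
    d=M.T@(np.array(t)-s['tcp_pos'])
    print('t',round(s['clock'],2),'tcp',s['tcp_pos'].round(1),'th',th0.round(2),'tilt',M[:,2].round(3),'gap',round(s['finger_gap'],1),'F',s['force'].round(1),'| to',t,th,'d_tool',d.round(1), end=' ')
    if th is not None:
        a=np.radians(th); N=np.array([[-np.sin(a),np.cos(a),0],[np.cos(a),np.sin(a),0],[0,0,-1]]).T
        rv=(R.inv()*type(R).from_matrix(N)).as_rotvec(); print('rotvec',rv.round(3),'d after rot',(N.T@(np.array(t)-s['tcp_pos'])).round(1),end='')
    print()
E
python3 - <<'E'
from h import *
to([453,330,120],89)
PP=[]
for n in('scene','side'):
    c=cam(n); P=cloud(c); hsv=cv2.cvtColor(c['image'],cv2.COLOR_RGB2HSV); np.savez(n,P=P,im=c['image'])
    x,y,z=P[...,0],P[...,1],P[...,2]
    if n=='side': b=(hsv[...,2]<45)&(z>100)&(x<450)&(x>350)&(y<-300)&(y>-450); print('ball',b.sum(),np.nanmean(P[b],0).round(1),plane(c,np.argwhere(b)[:,::-1].mean(0),170).round(1))
    hb=(z>40)&(z<56)&(x>460)&(x<545)&(y>-110)&(y<60)
    nn,l,s,_=cv2.connectedComponentsWithStats(hb.astype(np.uint8))
    for i in range(1,nn):
        if s[i,4]>15: Q=P[l==i]; print(n,'hub',s[i,4],Q.mean(0).round(1),cv2.minEnclosingCircle(Q[:,:2].astype(np.float32)))
    r=(z>55)&(z<64)&(x>430)&(x<640)&(y<-180)&(y>-450)
    PP.append(P[r]); print(n,'rim',r.sum(),cv2.minAreaRect(P[r][:,:2].astype(np.float32)))
    f=(z>1)&(z<9)&(x>470)&(x<590)&(y<-230)&(y>-390); print('floor',f.sum(),np.median(P[f],0))
    L=(z>80)&(z<230)&(x>560)&(x<720)&(y<-180)&(y>-450); Q=P[L]; print('lid n',len(Q))
    if len(Q)>50:
        A=np.c_[Q[:,1:],np.ones(len(Q))]; k=np.ones(len(Q),bool)
        for _ in range(6): w=np.linalg.lstsq(A[k],Q[k,0],rcond=None)[0]; k=abs(A@w-Q[:,0])<5
        print('lid x=',w.round(3),k.sum())
    hm=(z>58)&(z<82)&(x>415)&(x<450)&(y>230)&(y<430); Q=P[hm]; print('handle',hm.sum(),Q.min(0).round(1),Q.max(0).round(1),np.median(Q,0).round(1))
    fr=(z>60)&(z<90)&(x>452)&(x<485)&(y>230)&(y<430); Q=P[fr]; print('face x',np.percentile(Q[:,0],[5,25,50]).round(1))
Q=np.vstack(PP); print('all rim',cv2.minAreaRect(Q[:,:2].astype(np.float32)))
E
```

```text
t 0.82 tcp [318.9 426.  205.4] th 89.12 tilt [-0. -0. -1.] gap 47.7 F [0.2 0.8 0.6] | to [453, 330, 120] 89 d_tool [-135.5  -93.9   85.4] rotvec [-0.    -0.     0.002] d after rot [-135.7  -93.7   85.4]
scene hub 62 [510.8 -59.3  47.1] ((510.00494384765625, -61.097740173339844), 13.951008796691895)
scene hub 69 [506.9   6.5  46.9] ((504.4968566894531, 5.925537109375), 14.395301818847656)
scene rim 288 ((523.9505615234375, -310.4579772949219), (213.77853393554688, 180.1463623046875), 84.49246978759766)
floor 553 [ 512.24189819 -316.79226628    5.70246449]
lid n 936
lid x= [9.70000e-02 2.10000e-01 6.30171e+02] 782
handle 262 [428.8 268.6  63.4] [448.7 398.3  76.2] [436.2 336.4  71. ]
face x [479.  481.5 482.8]
ball 198 [ 393.9 -362.8  172.4] [[ 395.3 -361.2  170. ]]
side hub 69 [501.3   2.8  47.1] ((502.12139892578125, 5.067812919616699), 14.138850212097168)
side hub 76 [505.3 -63.8  47.2] ((507.2157897949219, -61.90190505981445), 13.854498863220215)
side rim 769 ((523.1348266601562, -310.72235107421875), (213.48118591308594, 167.19204711914062), 85.2635498046875)
floor 2103 [ 541.89045042 -322.99169835    5.42500349]
lid n 4383
lid x= [9.40000e-02 2.31000e-01 6.17417e+02] 4295
handle 119 [424.2 266.8  66.2] [448.8 393.6  78.2] [430.7 320.5  73.3]
face x [457.9 465.6 466.9]
all rim ((523.9413452148438, -310.3816223144531), (213.73194885253906, 180.23251342773438), 84.57398986816406)
```

Request:
play_rows --motion '[{"linear":[-45,-31,10],"dr":[0,0,0],"fingers":0},{"linear":[-45,-31,20],"dr":[0,0,0],"fingers":0},{"linear":[-45,-31,20],"dr":[0,0,0],"fingers":0},{"linear":[0,0,25],"dr":[0,0,0],"fingers":0},{"linear":[0,0,0],"dr":[0,0,0],"fingers":0}]'

```text
clock: 1.55
tcp_pos: [450.5, 331.6, 128.8]
tool_rot: [-0.002, 0.008, 1.0, -0.001]
force: [0.0, 0.6, 0.4]
finger_gap: 0.1
gripper_force: 0.0
```

```bash
python3 - <<'E'
from h import *
to([453,330,50],89)
c=cam('side'); cv2.imwrite('pics/hk.png',cv2.resize(c['image'][110:260,100:320,::-1],None,fx=3,fy=3))
E
```

```text
t 1.55 tcp [450.5 331.6 128.8] th 89.07 tilt [-0.003 -0.002 -1.   ] gap 0.1 F [0.  0.6 0.4] | to [453, 330, 50] 89 d_tool [-2.8 -1.4 78.8] rotvec [-0.002 -0.003  0.001] d after rot [-2.5 -1.5 78.8]
```

View pics/hk.png

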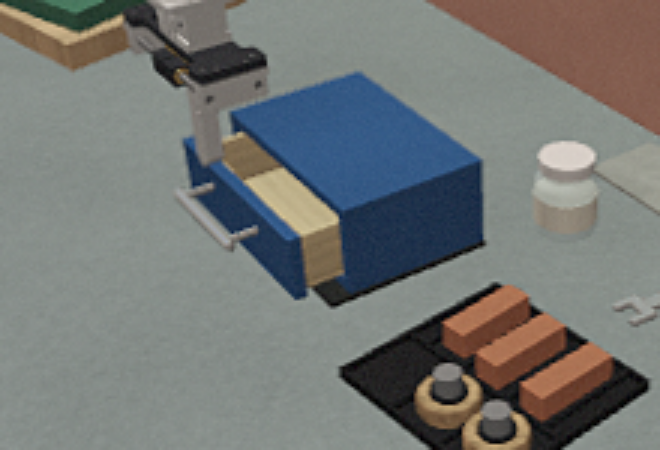

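The crop shows the handle at (205,215) and the fingertips at (210,155), hanging just over the handle-to-face gap. I'll go down, then pull.

Request:
play_rows --motion '[{"linear":[0,0,30],"dr":[0,0,0],"fingers":0},{"linear":[0,0,30],"dr":[0,0,0],"fingers":0},{"linear":[0,0,17],"dr":[0,0,0],"fingers":0},{"linear":[15,0,0],"dr":[0,0,0],"fingers":0},{"linear":[20,0,0],"dr":[0,0,0],"fingers":0}]'

```text
clock: 2.22
tcp_pos: [415.9, 333.1, 54.6]
tool_rot: [0.001, 0.008, 1.0, 0.0]
force: [2.2, 0.2, -0.9]
finger_gap: 0.2
gripper_force: 0.8
```

Request:
play_rows --motion '[{"linear":[15,0,0],"dr":[0,0,0],"fingers":0},{"linear":[12,0,0],"dr":[0,0,0],"fingers":0},{"linear":[7,0,0],"dr":[0,0,0],"fingers":0},{"linear":[0,0,0],"dr":[0,0,0],"fingers":0}]'

```text
clock: 2.72
tcp_pos: [382.0, 333.1, 53.6]
tool_rot: [-0.0, 0.008, 1.0, -0.0]
force: [0.5, -0.1, -0.3]
finger_gap: 0.5
gripper_force: 0.0
```

```bash
python3 - <<'E'
from h import *
to([453,330,50],89)
for n in('side','scene'):
    c=cam(n); P=cloud(c);x,y,z=P[...,0],P[...,1],P[...,2]
    hsv=cv2.cvtColor(c['image'],cv2.COLOR_RGB2HSV);b=(abs(hsv[...,0].astype(int)-112)<13)&(hsv[...,1]>120)&(y>205)&(y<455)
    for nm,m in(('face',b&(z>40)&(z<90)&(x<500)),('top',b&(z>100)&(z<112))): print(n,nm,m.sum(),[np.percentile(P[m][:,i],[2,50,98]).round(1) for i in(0,1)])
E
```

```text
t 2.73 tcp [382.  333.1  53.6] th 89.11 tilt [-0. -0. -1.] gap 0.5 F [ 0.5 -0.1 -0.3] | to [453, 330, 50] 89 d_tool [-71.   -2.    3.6] rotvec [-0.    -0.     0.002] d after rot [-71.   -1.9   3.6]
side face 270 [array([397.7, 399.7, 411. ]), array([210.5, 250.8, 350.2])]
side top 2034 [array([527. , 600.4, 685. ]), array([206.7, 313.4, 445. ])]
scene face 60 [array([407.4, 419.1, 422. ]), array([337.6, 449.2, 454.8])]
scene top 7657 [array([533.5, 617.4, 691.4]), array([211.8, 341.9, 450. ])]
```

Request:
play_rows --motion '[{"linear":[4,0,0],"dr":[0,0,0],"fingers":0},{"linear":[4,0,0],"dr":[0,0,0],"fingers":0},{"linear":[0,0,0],"dr":[0,0,0],"fingers":0}]'

```text
clock: 3.2
tcp_pos: [374.1, 333.2, 53.4]
tool_rot: [-0.0, 0.008, 1.0, -0.0]
force: [-0.1, -0.7, 0.5]
finger_gap: 0.6
gripper_force: 0.0
```

Request:
play_rows --motion '[{"linear":[-16,0,0],"dr":[0,0,0],"fingers":0},{"linear":[0,0,-40],"dr":[0,0,0],"fingers":0},{"linear":[0,0,-50],"dr":[0,0,0],"fingers":0},{"linear":[-50,0,-40],"dr":[0,0,0],"fingers":0.5},{"linear":[-50,-30,0],"dr":[0,0,-0.1],"fingers":0.5}]'

```text
clock: 3.82
tcp_pos: [491.5, 302.3, 186.0]
tool_rot: [0.003, -0.044, 0.999, 0.001]
force: [0.6, 0.3, -0.7]
finger_gap: 17.3
gripper_force: 0.0
```

```bash
python3 - <<'E'
from h import *
to([597,72,130],97)
for n in('side','scene'):
    c=cam(n); P=cloud(c);x,y,z=P[...,0],P[...,1],P[...,2]
    hsv=cv2.cvtColor(c['image'],cv2.COLOR_RGB2HSV);b=(abs(hsv[...,0].astype(int)-112)<13)&(hsv[...,1]>120)&(y>205)&(y<455)
    m=b&(z>40)&(z<90)&(x<500); print(n,m.sum(),[np.percentile(P[m][:,i],[2,50,98]).round(1) for i in(0,1)])
    if n=='scene':
        w=(z>20)&(z<40)&(x>380)&(x<530)&(y>225)&(y<440); Q=P[w]; print('floor',w.sum(),np.median(Q,0),[np.percentile(Q[:,i],[2,98]).round(1) for i in(0,1)])
E
```

```text
t 3.83 tcp [491.5 302.3 186. ] th 95.06 tilt [ 0.005  0.003 -1.   ] gap 17.3 F [ 0.6  0.3 -0.7] | to [597, 72, 130] 97 d_tool [ -84.4 -238.8   55.9] rotvec [ 0.002  0.006 -0.034] d after rot [ -76.6 -241.4   56. ]
side 378 [array([399.9, 403.3, 412.6]), array([210.4, 290.5, 443.8])]
scene 59 [array([408.3, 421.4, 424.9]), array([325.4, 448.4, 454.7])]
floor 1308 [440.10518306 332.6228799   28.05613469] [array([422.9, 464.4]), array([229.1, 423.3])]
```

Request:
play_rows --motion '[{"linear":[0,0,0],"dr":[0,0,-0.04],"fingers":0.5},{"linear":[-19,-60,5],"dr":[0,0,0],"fingers":0.5},{"linear":[-19,-60,15],"dr":[0,0,0],"fingers":0.5},{"linear":[-19,-58,15],"dr":[0,0,0],"fingers":0.5},{"linear":[-19,-58,15],"dr":[0,0,0],"fingers":0.5}]'

```text
clock: 4.55
tcp_pos: [592.7, 77.7, 132.7]
tool_rot: [-0.0, -0.062, 0.998, 0.0]
force: [0.4, 1.1, 0.2]
finger_gap: 46.9
gripper_force: 0.0
```

Request:
play_rows --motion '[{"linear":[0,0,0],"dr":[0,0,0],"fingers":0.5}]'

```text
clock: 4.68
tcp_pos: [592.5, 76.0, 131.5]
tool_rot: [-0.001, -0.06, 0.998, -0.0]
force: [0.0, 0.8, -0.4]
finger_gap: 46.9
gripper_force: 0.0
```

```bash
python3 - <<'E'
from h import *
to([597.5,73,15],97.5)
c=cam('wrist'); save(c,'w1'); print('cam',(-c['V'][:3,:3].T@c['V'][:3,3]).round())
hsv=cv2.cvtColor(c['image'],cv2.COLOR_RGB2HSV); m=((hsv[...,0]<12)&(hsv[...,1]>110)).astype(np.uint8)
P=cloud(c)
n,l,s,_=cv2.connectedComponentsWithStats(m)
for i in range(1,n):
    if s[i,4]>800:
        k=(l==i)&(P[...,2]>28)&(P[...,2]<42); Q=P[k]; print('bar',k.sum(),cv2.minAreaRect(Q[:,:2].astype(np.float32)),np.median(Q[:,2]), s[i])
# case: side view fit
d=np.load('side.npz')['P']; e=np.load('scene.npz')['P']
for nm,P in(('side',d),('scene',e)):
    x,y,z=P[...,0],P[...,1],P[...,2]
    m=(z>57)&(z<63)&(x>430)&(x<625)&(y<-180)&(y>-450); Q=P[m][:,:2]
    a=np.radians(-5.4); r=np.c_[np.cos(a)*Q[:,0]+np.sin(a)*Q[:,1],-np.sin(a)*Q[:,0]+np.cos(a)*Q[:,1]]
    print(nm); 
    for i in(0,1): h,b=np.histogram(r[:,i],bins=np.arange(np.floor(r[:,i].min()),r[:,i].max()+3,3)); print([(round(float(B)),int(H)) for B,H in zip(b,h) if H>4])
E
```

```text
t 4.67 tcp [592.5  76.  131.5] th 96.82 tilt [-0.003 -0.    -1.   ] gap 46.9 F [ 0.   0.8 -0.4] | to [597.5, 73, 15] 97.5 d_tool [ -4.9  -3.6 116.5] rotvec [-0.    -0.003 -0.012] d after rot [ -4.5  -3.7 116.5]
cam [515.  67. 312.]
bar 4780 ((603.089599609375, -43.760398864746094), (89.91649627685547, 30.745384216308594), 4.77017879486084) 34.635178494454294 [  92  137   60  120 6178]
bar 4461 ((597.3721923828125, 16.62225914001465), (89.84007263183594, 30.41008758544922), 5.510502338409424) 34.760232257002656 [ 176  140   49  118 5128]
bar 4425 ((599.1890258789062, 72.81913757324219), (89.9662857055664, 29.84023094177246), 7.355125427246094) 34.85014745730666 [ 250  150   43  118 4704]
side
[(468, 10), (477, 58), (480, 43), (483, 12), (486, 6), (489, 6), (492, 8), (498, 7), (501, 6), (504, 6), (507, 5), (513, 6), (516, 9), (519, 6), (522, 7), (525, 5), (528, 6), (534, 6), (537, 7), (543, 7), (546, 6), (549, 5), (552, 5), (558, 5), (561, 7), (564, 8), (573, 8), (582, 5), (585, 8), (594, 5), (597, 6), (600, 8), (606, 5), (609, 6), (615, 5), (618, 5), (621, 62), (624, 90), (627, 58), (630, 15)]
[(-367, 56), (-364, 83), (-361, 21), (-358, 8), (-355, 6), (-352, 9), (-349, 10), (-346, 6), (-343, 6), (-340, 13), (-337, 7), (-328, 5), (-316, 6), (-310, 6), (-307, 7), (-283, 7), (-280, 6), (-274, 6), (-268, 7), (-262, 5), (-232, 6), (-229, 6), (-226, 5), (-223, 6), (-220, 5), (-217, 6), (-214, 7), (-208, 5), (-205, 6), (-202, 5), (-199, 5), (-193, 6), (-187, 5), (-184, 6), (-175, 6), (-172, 5), (-169, 7), (-163, 20), (-160, 71), (-157, 34)]
scene
[(478, 10), (481, 41), (484, 25), (529, 5), (637, 10)]
[(-366, 7), (-363, 14), (-360, 9), (-303, 5), (-162, 12), (-159, 28), (-156, 36)]
```

View pics/w1.png

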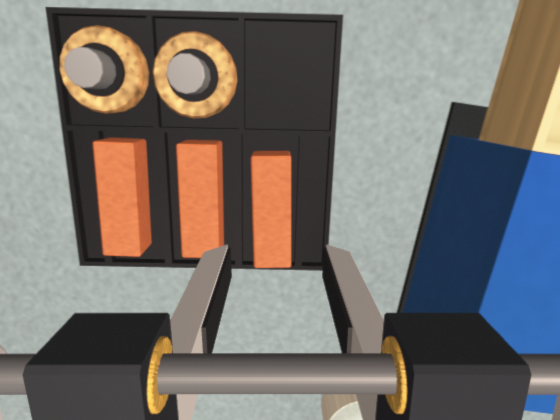

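Request:
play_rows --motion '[{"linear":[-6,-4,20],"dr":[0,0,-0.01],"fingers":0.5},{"linear":[0,0,40],"dr":[0,0,0],"fingers":0.5},{"linear":[0,0,36],"dr":[0,0,0],"fingers":0.5},{"linear":[0,0,20],"dr":[0,0,0],"fingers":0.5},{"linear":[0,0,0],"dr":[0,0,0],"fingers":0}]'

```text
clock: 5.35
tcp_pos: [597.6, 77.1, 16.0]
tool_rot: [-0.001, -0.068, 0.998, 0.0]
force: [-0.2, 0.9, 0.3]
finger_gap: 40.0
gripper_force: 0.0
```

Request:
play_rows --motion '[{"linear":[0,0,0],"dr":[0,0,0],"fingers":0},{"linear":[0,0,0],"dr":[0,0,0],"fingers":0},{"linear":[0,0,-25],"dr":[0,0,0],"fingers":0},{"linear":[0,0,-50],"dr":[0,0,0],"fingers":0},{"linear":[0,0,-50],"dr":[0,0,0],"fingers":0}]'

```text
clock: 5.98
tcp_pos: [598.2, 76.5, 144.4]
tool_rot: [0.0, -0.067, 0.998, 0.0]
force: [1.4, -0.2, -1.6]
finger_gap: 30.4
gripper_force: 29.5
```

```bash
cat >> h.py <<'E'
A=np.radians(-5.2)
def case(x,y,z): return [round(float(v),1) for v in (526.5+np.cos(A)*x-np.sin(A)*y,-312.4+np.sin(A)*x+np.cos(A)*y,z)]
E
python3 - <<'E'
from h import *
for y in(-58,0,58): to(case(0,y,150),84.8)
E
```

```text
t 5.97 tcp [598.2  76.5 144.4] th 97.69 tilt [ 0.001  0.    -1.   ] gap 30.4 F [ 1.4 -0.2 -1.6] | to [521.2, -370.2, 150.0] 84.8 d_tool [ 136.1 -432.4   -5.7] rotvec [0.    0.001 0.225] d after rot [  36.2 -451.9   -5.6]
t 5.97 tcp [598.2  76.5 144.4] th 97.69 tilt [ 0.001  0.    -1.   ] gap 30.4 F [ 1.4 -0.2 -1.6] | to [526.5, -312.4, 150.0] 84.8 d_tool [ 123.1 -375.9   -5.7] rotvec [0.    0.001 0.225] d after rot [  36.2 -393.8   -5.6]
t 5.97 tcp [598.2  76.5 144.4] th 97.69 tilt [ 0.001  0.    -1.   ] gap 30.4 F [ 1.4 -0.2 -1.6] | to [531.8, -254.6, 150.0] 84.8 d_tool [ 110.1 -319.3   -5.7] rotvec [0.    0.001 0.225] d after rot [  36.1 -335.8   -5.6]
```

Request:
play_rows --motion '[{"linear":[0,0,0],"dr":[0,0,0.11],"fingers":0},{"linear":[0,0,0],"dr":[0,0,0.115],"fingers":0},{"linear":[12,-55,0],"dr":[0,0,0],"fingers":0},{"linear":[12,-55,0],"dr":[0,0,0],"fingers":0},{"linear":[12,-55,0],"dr":[0,0,0],"fingers":0}]'

```text
clock: 6.6
tcp_pos: [546.9, -86.0, 143.1]
tool_rot: [0.001, 0.045, 0.999, -0.0]
force: [-0.2, -1.0, -1.8]
finger_gap: 30.5
gripper_force: 29.5
```

Request:
play_rows --motion '[{"linear":[0,-55,0],"dr":[0,0,0],"fingers":0},{"linear":[0,-55,0],"dr":[0,0,0],"fingers":0},{"linear":[0,-55,0],"dr":[0,0,0],"fingers":0},{"linear":[0,-55,0],"dr":[0,0,0],"fingers":0},{"linear":[0,-55,0],"dr":[0,0,0],"fingers":0}]'

```text
clock: 7.22
tcp_pos: [522.3, -360.3, 143.2]
tool_rot: [0.001, 0.045, 0.999, -0.0]
force: [1.0, 0.1, -1.2]
finger_gap: 30.3
gripper_force: 29.5
```

Request:
play_rows --motion '[{"linear":[0,0,0],"dr":[0,0,0],"fingers":0},{"linear":[0,0,0],"dr":[0,0,0],"fingers":0}]'

```text
clock: 7.48
tcp_pos: [522.6, -358.0, 142.6]
tool_rot: [0.0, 0.045, 0.999, 0.0]
force: [0.2, 0.5, -0.9]
finger_gap: 30.0
gripper_force: 29.5
```

```bash
python3 - <<'E'
from h import *
to(case(0,-58,18),84.8)
E
```

```text
t 7.47 tcp [ 522.6 -358.   142.6] th 84.79 tilt [ 0.  0. -1.] gap 30.0 F [ 0.2  0.5 -0.9] | to [521.2, -370.2, 18.0] 84.8 d_tool [  0.3 -12.3 124.6] rotvec [ 0.  0. -0.] d after rot [  0.3 -12.3 124.6]
```

Request:
play_rows --motion '[{"linear":[0,-12,0],"dr":[0,0,0],"fingers":0},{"linear":[0,0,45],"dr":[0,0,0],"fingers":0},{"linear":[0,0,45],"dr":[0,0,0],"fingers":0},{"linear":[0,0,24],"dr":[0,0,0],"fingers":0},{"linear":[0,0,0],"dr":[0,0,0],"fingers":0}]'

```text
clock: 8.1
tcp_pos: [521.0, -369.5, 26.8]
tool_rot: [-0.001, 0.045, 0.999, 0.001]
force: [0.2, 0.4, -1.5]
finger_gap: 30.4
gripper_force: 29.5
```

```bash
python3 - <<'E'
from h import *
to(case(0,-58,18),84.8)
E
```

```text
t 8.1 tcp [ 521.  -369.5   26.8] th 84.85 tilt [-0.002  0.002 -1.   ] gap 30.4 F [ 0.2  0.4 -1.5] | to [521.2, -370.2, 18.0] 84.8 d_tool [-0.3 -0.7  8.8] rotvec [ 0.002 -0.003  0.001] d after rot [-0.3 -0.7  8.8]
```

Request:
play_rows --motion '[{"linear":[0,0,8],"dr":[0,0,0],"fingers":0},{"linear":[0,0,0],"dr":[0,0,0],"fingers":0.48},{"linear":[0,0,0],"dr":[0,0,0],"fingers":0.48},{"linear":[0,0,-30],"dr":[0,0,0],"fingers":0.48},{"linear":[0,0,-50],"dr":[0,0,0],"fingers":0.48}]'

```text
clock: 8.72
tcp_pos: [520.9, -369.9, 100.4]
tool_rot: [-0.001, 0.045, 0.999, 0.001]
force: [0.2, -0.3, 0.5]
finger_gap: 45.2
gripper_force: 0.0
```

Request:
play_rows --motion '[{"linear":[0,20,-45],"dr":[0,0,0],"fingers":0.48},{"linear":[0,55,0],"dr":[0,0,0],"fingers":0.48},{"linear":[0,55,0],"dr":[0,0,0],"fingers":0.48}]'

```text
clock: 9.1
tcp_pos: [533.4, -239.7, 146.4]
tool_rot: [0.001, 0.046, 0.999, -0.0]
force: [1.3, -0.5, 0.1]
finger_gap: 45.1
gripper_force: 0.0
```

```bash
cat >> h.py <<'E'
def bars(c):
    hsv=cv2.cvtColor(c['image'],cv2.COLOR_RGB2HSV); m=((hsv[...,0]<14)&(hsv[...,1]>100)).astype(np.uint8); P=cloud(c)
    n,l,s,_=cv2.connectedComponentsWithStats(m)
    for i in range(1,n):
        if s[i,4]>150:
            Q=P[l==i]; Q=Q[~np.isnan(Q[:,2])]; Q=Q[Q[:,2]<60]; 
            if len(Q)<100: continue
            zt=np.percentile(Q[:,2],90); T=Q[abs(Q[:,2]-zt)<5]
            r=cv2.minAreaRect(T[:,:2].astype(np.float32)); d=np.array(r[0])-[526.5,-312.4]
            print('bar n',len(T),'c',np.round(r[0],1),'sz',np.round(r[1],1),'a',round(r[2],1),'ztop',zt.round(1),'incase',np.round([np.cos(A)*d[0]+np.sin(A)*d[1],-np.sin(A)*d[0]+np.cos(A)*d[1]],1))
E
python3 - <<'E'
from h import *
to([597.4,16.6,130],95.5)
for n in('wrist','side'):
    c=cam(n); save(c,n+'2'); print(n); bars(c)
E
```

```text
t 9.1 tcp [ 533.4 -239.7  146.4] th 84.75 tilt [ 0.002 -0.001 -1.   ] gap 45.1 F [ 1.3 -0.5  0.1] | to [597.4, 16.6, 130] 95.5 d_tool [-40.3 261.1  16.3] rotvec [-0.001  0.002 -0.188] d after rot [-88.3 249.   16.4]
wrist
bar n 3882 c [ 522.2 -369.3] sz [28.6 89. ] a 85.7 ztop 36.4 incase [  0.9 -57.1]
bar n 466 c [598.1   1.4] sz [88.6  4.2] a 4.1 ztop 17.5 incase [ 42.9 319. ]
bar n 3745 c [602.9 -44.6] sz [90.  30.7] a 4.6 ztop 35.7 incase [ 51.9 273.6]
side
bar n 47 c [1296.7   95.8] sz [500.2  13.8] a 89.6 ztop -218.9 incase [730.  476.3]
bar n 236 c [594.1  15.4] sz [91.9 32.7] a 4.7 ztop 35.9 incase [ 37.6 332.6]
bar n 254 c [598.8 -45. ] sz [91.6 32.7] a 4.1 ztop 35.9 incase [ 47.7 272.8]
bar n 29 c [1295.3 -502.2] sz [  8.2 195.6] a 1.6 ztop -214.7 incase [ 782.9 -119.3]
bar n 473 c [ 520.1 -372.6] sz [30.9 91.6] a 86.5 ztop 36.8 incase [ -0.9 -60.5]
```

View pics/wrist2.png

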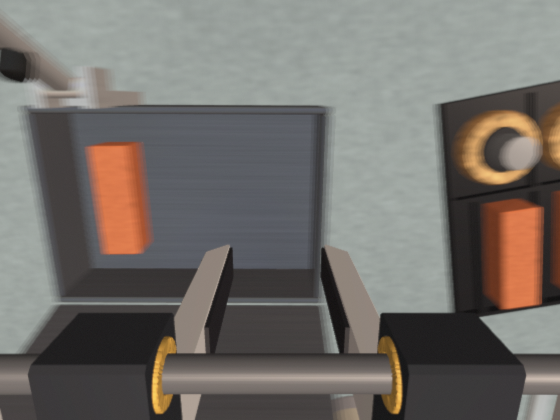

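Request:
play_rows --motion '[{"linear":[0,0,0],"dr":[0,0,-0.174],"fingers":0.48},{"linear":[-21,47,0],"dr":[0,0,0],"fingers":0.48},{"linear":[-21,47,10],"dr":[0,0,0],"fingers":0.48},{"linear":[-21,47,20],"dr":[0,0,0],"fingers":0.48},{"linear":[-22,47,20],"dr":[0,0,0],"fingers":0.48}]'

```text
clock: 9.82
tcp_pos: [603.1, -45.5, 95.5]
tool_rot: [0.001, -0.041, 0.999, -0.0]
force: [0.4, -1.1, -0.7]
finger_gap: 45.0
gripper_force: 0.0
```

Request:
play_rows --motion '[{"linear":[0,0,0],"dr":[0,0,0],"fingers":0.48},{"linear":[0,0,0],"dr":[0,0,0],"fingers":0.48}]'

```text
clock: 10.07
tcp_pos: [602.5, -47.1, 95.8]
tool_rot: [0.0, -0.042, 0.999, -0.0]
force: [0.6, 0.3, -0.6]
finger_gap: 44.8
gripper_force: 0.0
```

```bash
python3 - <<'E'
from h import *
c=cam('wrist'); bars(c)
to([603,-44.4,15],94.7)
E
```

```text
bar n 5680 c [602.9 -44.5] sz [89.6 30.1] a 4.4 ztop 35.7 incase [ 51.8 273.7]
bar n 5518 c [597.1  16.4] sz [89.5 30.2] a 5.6 ztop 35.7 incase [ 40.5 333.8]
t 10.12 tcp [602.5 -47.6  96. ] th 94.72 tilt [ 0.001 -0.    -1.   ] gap 45.4 F [-0.1 -0.5 -0.1] | to [603, -44.4, 15] 94.7 d_tool [-0.6  3.2 81. ] rotvec [-0.     0.001  0.   ] d after rot [-0.7  3.2 81. ]
```

Request:
play_rows --motion '[{"linear":[0,2.5,20],"dr":[0,0,0],"fingers":0.48},{"linear":[0,0,40],"dr":[0,0,0],"fingers":0.48},{"linear":[0,0,20],"dr":[0,0,0],"fingers":0.48},{"linear":[0,0,0],"dr":[0,0,0],"fingers":0},{"linear":[0,0,0],"dr":[0,0,0],"fingers":0}]'

```text
clock: 10.75
tcp_pos: [602.8, -44.4, 16.6]
tool_rot: [0.001, -0.041, 0.999, -0.0]
force: [0.1, 0.2, -1.8]
finger_gap: 30.1
gripper_force: 30.0
```

Request:
play_rows --motion '[{"linear":[0,0,0],"dr":[0,0,0],"fingers":0},{"linear":[0,0,0],"dr":[0,0,0],"fingers":0},{"linear":[0,0,-30],"dr":[0,0,0],"fingers":0},{"linear":[0,0,-50],"dr":[0,0,0],"fingers":0},{"linear":[0,0,-45],"dr":[0,0,0],"fingers":0}]'

```text
clock: 11.38
tcp_pos: [602.0, -43.9, 142.2]
tool_rot: [0.0, -0.042, 0.999, 0.0]
force: [-0.2, -0.2, -0.9]
finger_gap: 29.9
gripper_force: 30.0
```

```bash
python3 - <<'E'
from h import *
to(case(0,0,142),84.8)
E
```

```text
t 11.38 tcp [602.  -43.9 142.2] th 94.78 tilt [ 0.  0. -1.] gap 29.9 F [-0.2 -0.2 -0.9] | to [526.5, -312.4, 142.0] 84.8 d_tool [ 9.760e+01 -2.613e+02  1.000e-01] rotvec [0.    0.    0.174] d after rot [ 5.080e+01 -2.743e+02  2.000e-01]
```

Request:
play_rows --motion '[{"linear":[0,0,0],"dr":[0,0,0.174],"fingers":0},{"linear":[17,-50,0],"dr":[0,0,0],"fingers":0},{"linear":[17,-56,0],"dr":[0,0,0],"fingers":0},{"linear":[17,-56,0],"dr":[0,0,0],"fingers":0},{"linear":[0,-56,0],"dr":[0,0,0],"fingers":0}]'

```text
clock: 12.0
tcp_pos: [530.6, -257.9, 140.9]
tool_rot: [0.0, 0.045, 0.999, -0.0]
force: [1.0, -0.9, -0.9]
finger_gap: 30.1
gripper_force: 30.0
```

Request:
play_rows --motion '[{"linear":[0,-56,0],"dr":[0,0,0],"fingers":0},{"linear":[0,0,0],"dr":[0,0,0],"fingers":0},{"linear":[0,0,40],"dr":[0,0,0],"fingers":0},{"linear":[0,0,35],"dr":[0,0,0],"fingers":0},{"linear":[0,0,0],"dr":[0,0,0],"fingers":0}]'

```text
clock: 12.62
tcp_pos: [525.6, -310.6, 63.3]
tool_rot: [-0.002, 0.045, 0.999, 0.001]
force: [-0.4, -0.0, -1.2]
finger_gap: 29.4
gripper_force: 30.0
```

```bash
python3 - <<'E'
from h import *
to(case(0,0,18),84.8)
E
```

```text
t 12.62 tcp [ 525.6 -310.6   63.3] th 84.84 tilt [-0.004  0.003 -1.   ] gap 29.4 F [-0.4 -0.  -1.2] | to [526.5, -312.4, 18.0] 84.8 d_tool [-1.2 -1.8 45.2] rotvec [ 0.002 -0.004  0.001] d after rot [-1.1 -1.7 45.3]
```

Request:
play_rows --motion '[{"linear":[0,-1,30],"dr":[0,0,0],"fingers":0},{"linear":[0,0,14],"dr":[0,0,0],"fingers":0},{"linear":[0,0,0],"dr":[0,0,0],"fingers":0},{"linear":[0,0,0],"dr":[0,0,0],"fingers":0.48},{"linear":[0,0,0],"dr":[0,0,0],"fingers":0.48}]'

```text
clock: 13.25
tcp_pos: [526.9, -313.5, 22.4]
tool_rot: [0.001, 0.045, 0.999, -0.0]
force: [0.7, 0.6, 0.6]
finger_gap: 44.1
gripper_force: 0.0
```

Request:
play_rows --motion '[{"linear":[0,0,-30],"dr":[0,0,0],"fingers":0.48},{"linear":[0,0,-50],"dr":[0,0,0],"fingers":0.48},{"linear":[0,10,-45],"dr":[0,0,0],"fingers":0.48},{"linear":[0,55,0],"dr":[0,0,0],"fingers":0.48},{"linear":[0,55,0],"dr":[0,0,0],"fingers":0.48}]'

```text
clock: 13.88
tcp_pos: [537.4, -192.7, 147.4]
tool_rot: [0.001, 0.046, 0.999, -0.0]
force: [0.7, -0.7, -0.1]
finger_gap: 45.2
gripper_force: 0.0
```

```bash
python3 - <<'E'
from h import *
to([597.1,16.4,100],95.5)
for n in('wrist','side'):
    c=cam(n); print(n); bars(c)
E
```

```text
t 13.88 tcp [ 537.4 -192.7  147.4] th 84.73 tilt [ 0.002 -0.001 -1.   ] gap 45.2 F [ 0.7 -0.7 -0.1] | to [597.1, 16.4, 100] 95.5 d_tool [-40.2 213.7  47.4] rotvec [-0.001  0.002 -0.188] d after rot [-79.5 202.4  47.4]
wrist
bar n 3863 c [ 527.4 -310.5] sz [28.  89.8] a 84.9 ztop 36.4 incase [0.7 2. ]
bar n 3999 c [ 522.4 -369.2] sz [29.1 89. ] a 85.2 ztop 36.3 incase [  1.1 -57. ]
bar n 3863 c [597.1  16.1] sz [90.2 30.9] a 5.4 ztop 35.8 incase [ 40.5 333.6]
side
bar n 35 c [1294.8  154.1] sz [ 18.2 617.5] a 0.5 ztop -212.8 incase [722.8 534.2]
bar n 235 c [593.7  15.6] sz [89.8 32.8] a 2.9 ztop 35.9 incase [ 37.2 332.7]
bar n 48 c [1297.1 -385.5] sz [438.9   8.2] a 90.0 ztop -216.4 incase [774.1  -3. ]
bar n 351 c [ 526.  -313.2] sz [30.2 85.9] a 84.7 ztop 37.2 incase [-0.4 -0.9]
bar n 470 c [ 519.6 -372.4] sz [30.5 90. ] a 84.7 ztop 36.7 incase [ -1.4 -60.4]
```

Request:
play_rows --motion '[{"linear":[0,0,0],"dr":[0,0,-0.185],"fingers":0.48},{"linear":[-20,51,0],"dr":[0,0,0],"fingers":0.48},{"linear":[-20,51,10],"dr":[0,0,0],"fingers":0.48},{"linear":[-20,51,20],"dr":[0,0,0],"fingers":0.48},{"linear":[-20,50,20],"dr":[0,0,0],"fingers":0.48}]'

```text
clock: 14.6
tcp_pos: [598.6, 17.1, 96.5]
tool_rot: [0.001, -0.047, 0.999, -0.0]
force: [0.4, -0.5, -0.5]
finger_gap: 45.2
gripper_force: 0.0
```

Request:
play_rows --motion '[{"linear":[0,0,0],"dr":[0,0,0],"fingers":0.48},{"linear":[0,0,0],"dr":[0,0,0],"fingers":0.48}]'

```text
clock: 14.85
tcp_pos: [598.1, 15.3, 96.8]
tool_rot: [0.0, -0.047, 0.999, -0.0]
force: [-0.8, -1.3, -0.5]
finger_gap: 45.1
gripper_force: 0.0
```

```bash
python3 - <<'E'
from h import *
c=cam('wrist'); bars(c)
to([597.1,16.2,15],95.5)
E
```

```text
bar n 5660 c [597.4  16.5] sz [89.9 30.1] a 5.5 ztop 35.7 incase [ 40.8 334. ]
t 14.9 tcp [598.1  14.8  97. ] th 95.35 tilt [ 0.001 -0.    -1.   ] gap 45.3 F [ 0.1 -0.3 -0.4] | to [597.1, 16.2, 15] 95.5 d_tool [ 0.9  1.5 82. ] rotvec [-0.     0.001 -0.003] d after rot [ 0.8  1.5 82. ]
```

Request:
play_rows --motion '[{"linear":[0,1,20],"dr":[0,0,0],"fingers":0.48},{"linear":[0,0,40],"dr":[0,0,0],"fingers":0.48},{"linear":[0,0,21],"dr":[0,0,0],"fingers":0.48},{"linear":[0,0,0],"dr":[0,0,0],"fingers":0},{"linear":[0,0,0],"dr":[0,0,0],"fingers":0}]'

```text
clock: 15.52
tcp_pos: [598.4, 16.1, 16.7]
tool_rot: [0.001, -0.047, 0.999, -0.0]
force: [0.7, -0.2, 0.2]
finger_gap: 29.7
gripper_force: 30.0
```

Request:
play_rows --motion '[{"linear":[0,0,0],"dr":[0,0,0],"fingers":0},{"linear":[0,0,0],"dr":[0,0,0],"fingers":0},{"linear":[0,0,-30],"dr":[0,0,0],"fingers":0},{"linear":[0,0,-50],"dr":[0,0,0],"fingers":0},{"linear":[0,0,-45],"dr":[0,0,0],"fingers":0}]'

```text
clock: 16.15
tcp_pos: [597.7, 17.0, 142.3]
tool_rot: [0.0, -0.047, 0.999, 0.0]
force: [0.7, -0.2, -1.8]
finger_gap: 30.0
gripper_force: 30.0
```

```bash
python3 - <<'E'
from h import *
to(case(0,58,142),84.8)
E
```

```text
t 16.15 tcp [597.7  17.  142.3] th 95.4 tilt [ 0.001  0.    -1.   ] gap 30.0 F [ 0.7 -0.2 -1.8] | to [531.8, -254.6, 142.0] 84.8 d_tool [ 9.110e+01 -2.642e+02  2.000e-01] rotvec [0.    0.001 0.185] d after rot [  41.  -276.4    0.3]
```

Request:
play_rows --motion '[{"linear":[0,0,0],"dr":[0,0,0.185],"fingers":0},{"linear":[14,-50,0],"dr":[0,0,0],"fingers":0},{"linear":[14,-56,0],"dr":[0,0,0],"fingers":0},{"linear":[13,-56,0],"dr":[0,0,0],"fingers":0},{"linear":[0,-57,0],"dr":[0,0,0],"fingers":0}]'

```text
clock: 16.77
tcp_pos: [536.2, -199.0, 140.9]
tool_rot: [0.0, 0.045, 0.999, -0.0]
force: [-0.4, 0.6, -0.4]
finger_gap: 30.0
gripper_force: 30.0
```

Request:
play_rows --motion '[{"linear":[0,-57,0],"dr":[0,0,0],"fingers":0},{"linear":[0,0,0],"dr":[0,0,0],"fingers":0},{"linear":[0,0,40],"dr":[0,0,0],"fingers":0},{"linear":[0,0,35],"dr":[0,0,0],"fingers":0},{"linear":[0,0,0],"dr":[0,0,0],"fingers":0}]'

```text
clock: 17.4
tcp_pos: [530.9, -252.7, 63.4]
tool_rot: [-0.002, 0.045, 0.999, 0.001]
force: [0.4, 0.8, -1.2]
finger_gap: 29.7
gripper_force: 30.0
```

```bash
python3 - <<'E'
from h import *
to(case(0,58,18),84.8)
E
```

```text
t 17.4 tcp [ 530.9 -252.7   63.4] th 84.84 tilt [-0.004  0.002 -1.   ] gap 29.7 F [ 0.4  0.8 -1.2] | to [531.8, -254.6, 18.0] 84.8 d_tool [-1.2 -1.9 45.4] rotvec [ 0.002 -0.004  0.001] d after rot [-1.1 -1.8 45.4]
```

Request:
play_rows --motion '[{"linear":[0,-1,30],"dr":[0,0,0],"fingers":0},{"linear":[0,0,14],"dr":[0,0,0],"fingers":0},{"linear":[0,0,0],"dr":[0,0,0],"fingers":0},{"linear":[0,0,0],"dr":[0,0,0],"fingers":0.48},{"linear":[0,0,0],"dr":[0,0,0],"fingers":0.48}]'

```text
clock: 18.02
tcp_pos: [532.3, -255.5, 22.4]
tool_rot: [0.001, 0.045, 0.999, -0.0]
force: [-0.1, 0.3, -0.1]
finger_gap: 44.2
gripper_force: 0.0
```

Request:
play_rows --motion '[{"linear":[0,0,-30],"dr":[0,0,0],"fingers":0.48},{"linear":[0,0,-50],"dr":[0,0,0],"fingers":0.4},{"linear":[0,50,-50],"dr":[0,0,0],"fingers":0},{"linear":[0,50,-50],"dr":[0,0,0],"fingers":0},{"linear":[0,20,-50],"dr":[0,0,0],"fingers":0}]'

```text
clock: 18.65
tcp_pos: [541.4, -145.3, 241.7]
tool_rot: [0.0, 0.045, 0.999, 0.0]
force: [1.1, 0.3, 0.6]
finger_gap: 11.3
gripper_force: 0.0
```

```bash
python3 - <<'E'
from h import *
to(case(130,55,240),84.8)
for n in('wrist','side','scene'):
    c=cam(n); print(n); bars(c); P=cloud(c);x,y,z=P[...,0],P[...,1],P[...,2]
    m=(z>75)&(z<110)&(x>640)&(x<800)&(y<100)&(y>-450)
    k,l,s,_=cv2.connectedComponentsWithStats(m.astype(np.uint8))
    for i in range(1,k):
        if s[i,4]>40: Q=P[l==i]; print(' tall',s[i,4],s[i,:2],Q.min(0).round(),Q.max(0).round())
    if n!='wrist':
        d=P-np.array([526.5,-312.4,0]); xc=np.cos(A)*x*0+np.cos(A)*d[...,0]+np.sin(A)*d[...,1]; yc=-np.sin(A)*d[...,0]+np.cos(A)*d[...,1]
        m=(z>75)&(z<230)&(abs(yc)<115)&(xc>55)&(xc<190); Q=np.c_[xc[m],yc[m],z[m]]; print('lid',m.sum(),np.percentile(Q,[1,50,99],axis=0).round(1).tolist()); 
        for zz in(100,140,180,195): q=Q[abs(Q[:,2]-zz)<6]; print(zz,np.percentile(q[:,0],[10,50,90,99]).round(1))
save(cam('scene'),'scene3')
E
```

```text
t 18.65 tcp [ 541.4 -145.3  241.7] th 84.88 tilt [ 0.001  0.    -1.   ] gap 11.3 F [1.1 0.3 0.6] | to [660.9, -269.4, 240.0] 84.8 d_tool [-130.1 -112.9    1.8] rotvec [0.    0.001 0.001] d after rot [-130.3 -112.8    1.7]
wrist
bar n 2477 c [ 530.8 -253.8] sz [30.3 88.7] a 85.0 ztop 36.7 incase [-1.  58.8]
bar n 2638 c [ 522.6 -370.3] sz [32.6 89. ] a 84.9 ztop 36.4 incase [  1.4 -58. ]
bar n 2511 c [ 526.9 -311.4] sz [30.4 89. ] a 84.9 ztop 36.5 incase [0.3 1.1]
 tall 830 [253 394] [ 758. -191.   76.] [ 796. -156.  103.]
side
bar n 239 c [1299.3   30.5] sz [  17.  1058.7] a 0.2 ztop 36.8 incase [738.5 411.5]
bar n 13 c [ 745.  2373.6] sz [ 24.2 168.7] a 87.1 ztop -284.1 incase [ -25.9 2694.8]
bar n 13 c [1298.  1001.9] sz [196.5   7.5] a 88.3 ztop -151.3 incase [ 649.2 1378.8]
bar n 10 c [1295.7  -45.7] sz [64.1  8.3] a 83.8 ztop 46.4 incase [741.8 335.3]
bar n 373 c [ 528.3 -254.8] sz [31.7 89.9] a 85.3 ztop 36.3 incase [-3.4 57.5]
bar n 352 c [ 526.2 -313.2] sz [30.6 89.1] a 84.2 ztop 37.0 incase [-0.3 -0.8]
bar n 471 c [ 519.7 -371.8] sz [31.7 90.3] a 85.7 ztop 36.7 incase [ -1.4 -59.7]
 tall 233 [366 208] [ 757. -221.   76.] [ 800. -158.  104.]
lid 4538 [[78.1, -103.5, 76.6], [95.0, -10.3, 147.5], [114.6, 102.7, 206.9]]
100 [82.  84.  85.8 88. ]
140 [91.4 93.3 95.4 97.9]
180 [100.4 102.5 105.1 151. ]
195 [104.  105.8 107.9 109.6]
scene
bar n 186 c [  479.2 -2276.9] sz [715.   44.4] a 0.7 ztop 5.4 incase [  131.  -1960.7]
bar n 435 c [ 526.1 -312.1] sz [148.7  88.7] a 84.6 ztop 37.1 incase [-0.5  0.3]
bar n 32 c [1298.6  -99.9] sz [  2.4 193.1] a 0.0 ztop 53.0 incase [749.7 281.6]
 tall 300 [178 195] [ 758. -218.   75.] [ 800. -156.  105.]
lid 962 [[87.0, -96.9, 76.6], [107.8, 15.3, 164.2], [152.3, 107.2, 207.7]]
100 [90.6 93.9 95.4 96.1]
140 [100.2 102.6 104.6 105.5]
180 [109.7 113.7 148.  154.1]
195 [112.8 114.4 116.6 117.3]
```

View pics/scene3.png

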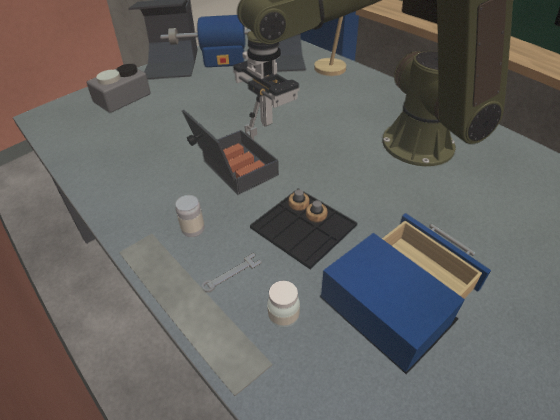

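Request:
play_rows --motion '[{"linear":[-43,-37,0],"dr":[0,0,0],"fingers":0},{"linear":[-43,-38,0],"dr":[0,0,0],"fingers":0},{"linear":[-44,-38,0],"dr":[0,0,0],"fingers":0},{"linear":[0,0,0],"dr":[0,0,0],"fingers":0},{"linear":[0,0,0],"dr":[0,0,0],"fingers":0}]'

```text
clock: 19.48
tcp_pos: [660.2, -271.7, 238.1]
tool_rot: [-0.001, 0.046, 0.999, 0.0]
force: [0.7, 0.1, 0.7]
finger_gap: 0.6
gripper_force: 0.0
```

```bash
python3 - <<'E'
from h import *
to(case(130,55,157),84.8)
E
```

```text
t 19.48 tcp [ 660.2 -271.7  238.1] th 84.76 tilt [-0.002  0.001 -1.   ] gap 0.6 F [0.7 0.1 0.7] | to [660.9, -269.4, 157.0] 84.8 d_tool [-0.7  2.3 81.1] rotvec [ 0.001 -0.002 -0.001] d after rot [-0.5  2.4 81.1]
```

Request:
play_rows --motion '[{"linear":[0,0,40],"dr":[0,0,0],"fingers":0},{"linear":[0,0,41],"dr":[0,0,0],"fingers":0},{"linear":[10,0,0],"dr":[0,0,0],"fingers":0},{"linear":[14,0,0],"dr":[0,0,0],"fingers":0},{"linear":[17,0,-2],"dr":[0,0,0],"fingers":0}]'

```text
clock: 20.1
tcp_pos: [619.0, -266.7, 161.5]
tool_rot: [0.001, 0.045, 0.999, -0.0]
force: [2.4, -0.6, -2.4]
finger_gap: 0.3
gripper_force: 1.2
```

Request:
play_rows --motion '[{"linear":[17,0,-1],"dr":[0,0,0],"fingers":0},{"linear":[17,0,4],"dr":[0,0,0],"fingers":0},{"linear":[17,0,6],"dr":[0,0,0],"fingers":0},{"linear":[11,0,7],"dr":[0,0,0],"fingers":0},{"linear":[11,0,8],"dr":[0,0,0],"fingers":0}]'

```text
clock: 20.72
tcp_pos: [546.4, -260.3, 138.0]
tool_rot: [0.001, 0.045, 0.999, -0.0]
force: [0.6, 0.1, 0.9]
finger_gap: 0.8
gripper_force: 0.7
```

```bash
cat > lid.py <<'E'
from h import *
c=cam('side'); P=cloud(c); d=P-np.array([526.5,-312.4,0]); xc=np.cos(A)*d[...,0]+np.sin(A)*d[...,1]; yc=-np.sin(A)*d[...,0]+np.cos(A)*d[...,1]; z=P[...,2]
m=(z>64)&(z<215)&(yc<-30)&(yc>-104)&(xc>-85)&(xc<115); q=np.c_[xc[m],z[m]]; h=np.arctan2(q[:,1]-60,75-q[:,0]); print('lid n',m.sum(),'angle',np.percentile(h,[10,50,90]).round(2)); save(c,'lid')
E
python3 lid.py; python3 -c "
from h import *
to(case(18,55,136),84.8)"
```

```text
lid n 687 angle [0.77 0.84 1.05]
t 20.77 tcp [ 545.2 -260.1  136.7] th 84.83 tilt [ 0. -0. -1.] gap 0.3 F [-1.6 -0.1 -0.5] | to [549.4, -259.3, 136.0] 84.8 d_tool [-4.1  1.2  0.7] rotvec [-0.  0.  0.] d after rot [-4.1  1.2  0.7]
```

Request:
play_rows --motion '[{"linear":[13,0,20],"dr":[0,0,0],"fingers":0},{"linear":[9,0,16],"dr":[0,0,0],"fingers":0},{"linear":[6,0,16],"dr":[0,0,0],"fingers":0},{"linear":[3,0,14],"dr":[0,0,0],"fingers":0},{"linear":[0,0,4],"dr":[0,0,0],"fingers":0}]'

```text
clock: 21.4
tcp_pos: [516.2, -258.2, 68.2]
tool_rot: [-0.0, 0.045, 0.999, 0.0]
force: [-20.8, 11.6, 49.2]
finger_gap: 0.2
gripper_force: 24.5
```

Request:
play_rows --motion '[{"linear":[0,0,2],"dr":[0,0,0],"fingers":0},{"linear":[0,0,0],"dr":[0,0,0],"fingers":0}]'

```text
clock: 21.65
tcp_pos: [516.2, -258.2, 68.2]
tool_rot: [-0.0, 0.045, 0.999, -0.0]
force: [-22.4, 12.2, 45.4]
finger_gap: 0.4
gripper_force: 22.6
```

```bash
python3 lid.py; python3 -c "
from h import *
to(case(-17,55,68),84.8)"
```

```text
lid n 2207 angle [0.06 0.13 0.92]
t 21.7 tcp [ 516.2 -258.2   68.2] th 84.82 tilt [-0. -0. -1.] gap 0.3 F [-22.5  12.4  44.9] | to [514.6, -256.1, 68.0] 84.8 d_tool [1.8 1.9 0.2] rotvec [-0. -0.  0.] d after rot [1.8 1.9 0.2]
```

Request:
play_rows --motion '[{"linear":[0,0,-50],"dr":[0,0,0],"fingers":0},{"linear":[0,0,-50],"dr":[0,0,0],"fingers":0},{"linear":[0,0,-55],"dr":[0,0,0],"fingers":0},{"linear":[40,-29,0],"dr":[0,0,0],"fingers":0},{"linear":[40,-29,0],"dr":[0,0,0],"fingers":0}]'

```text
clock: 22.32
tcp_pos: [430.7, -309.3, 219.8]
tool_rot: [0.0, 0.045, 0.999, -0.0]
force: [0.4, -1.0, 0.7]
finger_gap: 0.5
gripper_force: 0.0
```

Request:
play_rows --motion '[{"linear":[40,-29,0],"dr":[0,0,0],"fingers":0},{"linear":[40,-29,0],"dr":[0,0,0],"fingers":0},{"linear":[0,0,0],"dr":[0,0,0],"fingers":0},{"linear":[0,0,0],"dr":[0,0,0],"fingers":0}]'

```text
clock: 22.82
tcp_pos: [346.9, -359.4, 219.6]
tool_rot: [0.0, 0.046, 0.999, -0.0]
force: [0.2, 0.0, 0.7]
finger_gap: 0.6
gripper_force: 0.0
```

```bash
python3 lid.py; python3 -c "
from h import *
to(case(-175,-60,162),84.8)
c=cam('scene'); P=cloud(c); d=P-np.array([526.5,-312.4,0]); xc=np.cos(A)*d[...,0]+np.sin(A)*d[...,1]; yc=-np.sin(A)*d[...,0]+np.cos(A)*d[...,1]; z=P[...,2]
m=(abs(xc)<70)&(abs(yc)<90)&(z<90)&(z>30); print('lid z',m.sum(),np.percentile(z[m],[5,50,95]))"
```

```text
lid n 2015 angle [0.06 0.12 0.48]
t 22.88 tcp [ 347.3 -359.1  219.5] th 84.84 tilt [ 0.  0. -1.] gap 0.5 F [ 0.  -0.1  0.2] | to [346.8, -356.3, 162.0] 84.8 d_tool [ 0.7  2.7 57.5] rotvec [0.    0.    0.001] d after rot [ 0.7  2.7 57.5]
lid z 1524 [65.67533875 68.3139818  71.32628648]
```

View pics/lid.png

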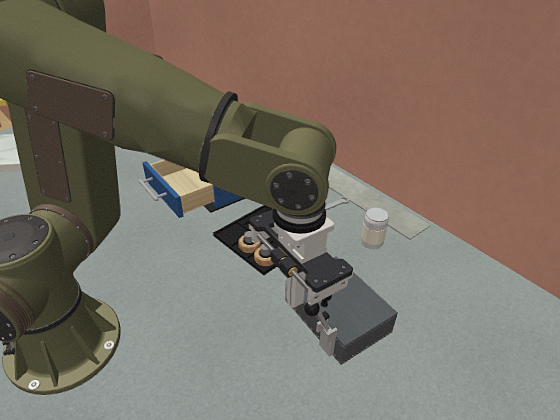

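The lid now lies flat (around (350,310)) and the clamp ball is still up at (312,308), with the fingers beside it on the outer side. Next I'll push the clamp over.

Request:
play_rows --motion '[{"linear":[0,2,30],"dr":[0,0,0],"fingers":0},{"linear":[0,0,27],"dr":[0,0,0],"fingers":0},{"linear":[-20,0,0],"dr":[0,0,0],"fingers":0},{"linear":[-14,0,-5],"dr":[0,0,0],"fingers":0},{"linear":[-14,0,-5],"dr":[0,0,0],"fingers":0}]'

```text
clock: 23.55
tcp_pos: [395.7, -361.5, 173.1]
tool_rot: [0.0, 0.045, 0.999, -0.0]
force: [-2.3, 0.7, -0.6]
finger_gap: 0.5
gripper_force: 0.7
```

Request:
play_rows --motion '[{"linear":[-15,0,-5],"dr":[0,0,0],"fingers":0},{"linear":[-15,0,-5],"dr":[0,0,0],"fingers":0},{"linear":[-13,0,-4],"dr":[0,0,0],"fingers":0},{"linear":[0,0,0],"dr":[0,0,0],"fingers":0}]'

```text
clock: 24.05
tcp_pos: [438.3, -365.8, 187.0]
tool_rot: [0.0, 0.045, 0.999, -0.0]
force: [-0.3, -1.1, -0.0]
finger_gap: 0.6
gripper_force: 0.0
```

```bash
cat > cl.py <<'E'
from h import *
to(case(-55.5,-60,179),84.8)
for n in('side','scene'):
    c=cam(n); P=cloud(c); d=P-np.array([526.5,-312.4,0]); xc=np.cos(A)*d[...,0]+np.sin(A)*d[...,1]; yc=-np.sin(A)*d[...,0]+np.cos(A)*d[...,1]; z=P[...,2]
    m=(c['image'].max(2)<50)&(z>90)&(z<215)&(abs(yc+60)<18)&(xc>-150)&(xc<40); print(n,m.sum(), [np.median(v[m]).round(1) for v in(xc,yc,z)] if m.any() else '')
save(cam('side'),'cl')
E
python3 cl.py
```

```text
t 24.05 tcp [ 438.3 -365.8  187. ] th 84.85 tilt [ 0.001 -0.001 -1.   ] gap 0.6 F [-0.3 -1.1 -0. ] | to [465.8, -367.1, 179.0] 84.8 d_tool [-27.5   1.1   8. ] rotvec [-0.001  0.001  0.001] d after rot [-27.5   1.2   8. ]
side 88 [np.float64(-61.4), np.float64(-67.5), np.float64(186.0)]
scene 38 [np.float64(-53.9), np.float64(-50.6), np.float64(182.0)]
```

Request:
play_rows --motion '[{"linear":[-14,0,3],"dr":[0,0,0],"fingers":0},{"linear":[-14,0,5],"dr":[0,0,0],"fingers":0},{"linear":[-14,0,7],"dr":[0,0,0],"fingers":0},{"linear":[-14,0,8],"dr":[0,0,0],"fingers":0},{"linear":[-12,0,11],"dr":[0,0,0],"fingers":0}]'

```text
clock: 24.82
tcp_pos: [506.1, -371.9, 151.7]
tool_rot: [-0.0, 0.045, 0.999, 0.0]
force: [-1.0, -0.4, 0.5]
finger_gap: 0.3
gripper_force: 0.3
```

Request:
play_rows --motion '[{"linear":[-11,0,12],"dr":[0,0,0],"fingers":0},{"linear":[-10,0,17],"dr":[0,0,0],"fingers":0},{"linear":[-4,0,10],"dr":[0,0,0],"fingers":0},{"linear":[-3,0,8],"dr":[0,0,0],"fingers":0},{"linear":[0,0,0],"dr":[0,0,0],"fingers":0}]'

```text
clock: 25.45
tcp_pos: [532.9, -374.4, 105.2]
tool_rot: [-0.0, 0.045, 0.999, 0.0]
force: [-0.3, -1.4, 0.5]
finger_gap: 0.5
gripper_force: 0.0
```

```bash
python3 cl.py
```

```text
t 25.45 tcp [ 532.9 -374.4  105.2] th 84.79 tilt [-0.  0. -1.] gap 0.5 F [-0.3 -1.4  0.5] | to [465.8, -367.1, 179.0] 84.8 d_tool [ 67.5   1.2 -73.8] rotvec [ 0. -0. -0.] d after rot [ 67.5   1.2 -73.8]
side 97 [np.float64(3.6), np.float64(-65.7), np.float64(99.0)]
scene 26 [np.float64(20.8), np.float64(-50.1), np.float64(96.3)]
```

View pics/cl.png

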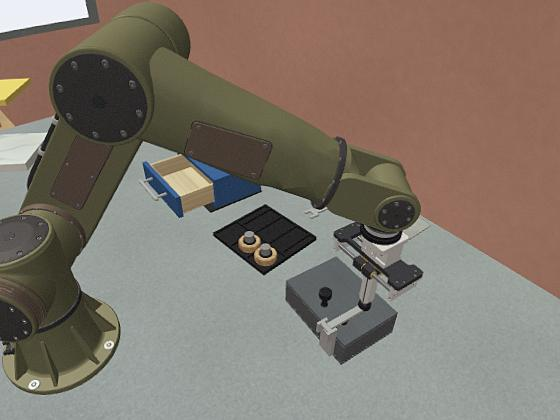

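The clamp arm is nearly level, with its ball under the fingertips at (365,307). Pressing it home.

Request:
play_rows --motion '[{"linear":[0,0,3],"dr":[0,0,0],"fingers":0},{"linear":[0,0,2],"dr":[0,0,0],"fingers":0},{"linear":[0,0,0],"dr":[0,0,0],"fingers":0},{"linear":[0,0,0],"dr":[0,0,0],"fingers":0}]'

```text
clock: 26.1
tcp_pos: [533.4, -374.9, 103.3]
tool_rot: [0.001, 0.045, 0.999, -0.001]
force: [-5.1, 4.5, 18.7]
finger_gap: 0.5
gripper_force: 9.1
```

Request:
play_rows --motion '[{"linear":[0,0,-50],"dr":[0,0,0],"fingers":0},{"linear":[0,0,-40],"dr":[0,0,0],"fingers":0.2},{"linear":[10,50,0],"dr":[0,0,-0.07],"fingers":0.5},{"linear":[10,50,0],"dr":[0,0,0],"fingers":0.5},{"linear":[10,50,0],"dr":[0,0,0],"fingers":0.5}]'

```text
clock: 26.72
tcp_pos: [509.1, -221.9, 190.7]
tool_rot: [0.0, 0.011, 1.0, -0.0]
force: [0.7, 0.6, 0.3]
finger_gap: 37.1
gripper_force: 0.0
```

```bash
cat >> h.py <<'E'
def hubs(c):
    P=cloud(c); x,y,z=P[...,0],P[...,1],P[...,2]; m=(z>41)&(z<56)&(x>400)&(x<680)&(y>-130)&(y<150)
    k,l,s,_=cv2.connectedComponentsWithStats(m.astype(np.uint8))
    for i in range(1,k):
        if s[i,4]>25: Q=P[l==i]; zt=np.percentile(Q[:,2],70); Q=Q[abs(Q[:,2]-zt)<2.5]; print('hub',len(Q),cv2.minAreaRect(Q[:,:2].astype(np.float32)),zt.round(1))
E
python3 cl.py; python3 -c "
from h import *
to([508.6,-61.5,130],89)
for n in('wrist','side','scene'): print(n); hubs(cam(n))"
```

```text
t 26.73 tcp [ 509.1 -221.9  190.7] th 88.79 tilt [ 0. -0. -1.] gap 37.1 F [0.7 0.6 0.3] | to [465.8, -367.1, 179.0] 84.8 d_tool [  40.2 -146.1   11.7] rotvec [-0.    0.    0.07] d after rot [  29.9 -148.5   11.7]
side 105 [np.float64(8.6), np.float64(-63.2), np.float64(99.3)]
scene 29 [np.float64(19.8), np.float64(-50.2), np.float64(96.0)]
t 26.88 tcp [ 509.6 -221.8  191.3] th 88.94 tilt [ 0.001 -0.    -1.   ] gap 46.1 F [ 0.3 -0.4 -0.3] | to [508.6, -61.5, 130] 89 d_tool [  4.1 160.3  61.2] rotvec [-0.     0.001 -0.001] d after rot [  3.8 160.3  61.3]
wrist
hub 666 ((505.98114013671875, 4.805126190185547), (25.231626510620117, 24.48756217956543), 17.242944717407227) 49.5
hub 650 ((510.1448974609375, -61.685577392578125), (25.509578704833984, 24.424957275390625), 87.1489028930664) 49.4
side
hub 46 ((502.667236328125, 5.1369781494140625), (24.130647659301758, 24.206451416015625), 77.73627471923828) 49.1
hub 56 ((506.9013366699219, -61.97137451171875), (24.87801170349121, 23.43244743347168), 22.547456741333008) 48.4
scene
hub 40 ((510.2222595214844, -61.399993896484375), (23.962364196777344, 24.147785186767578), 75.42474365234375) 48.6
hub 50 ((505.2337341308594, 4.652978897094727), (26.862117767333984, 23.370895385742188), 58.61593246459961) 48.5
```

Request:
play_rows --motion '[{"linear":[1,54,20],"dr":[0,0,0],"fingers":0.5},{"linear":[1,54,20],"dr":[0,0,0],"fingers":0.5},{"linear":[1,52,25],"dr":[0,0,0],"fingers":0.5},{"linear":[0,0,30],"dr":[0,0,0],"fingers":0.5},{"linear":[0,0,0],"dr":[0,0,0],"fingers":0.5}]'

```text
clock: 27.65
tcp_pos: [509.3, -63.7, 94.0]
tool_rot: [-0.002, 0.011, 1.0, 0.0]
force: [0.9, -0.6, 0.9]
finger_gap: 46.9
gripper_force: 0.0
```

```bash
python3 -c "
from h import *
to([509.5,-61.7,27],89); hubs(cam('wrist'))"
```

```text
t 27.65 tcp [509.3 -63.7  94. ] th 88.79 tilt [-0.004  0.001 -1.   ] gap 46.9 F [ 0.9 -0.6  0.9] | to [509.5, -61.7, 27] 89 d_tool [-0.4  1.9 67. ] rotvec [ 0.001 -0.004 -0.004] d after rot [-0.2  2.  67. ]
hub 1231 ((505.4959716796875, 4.977899551391602), (24.796798706054688, 25.38892936706543), 4.699071407318115) 49.2
hub 1194 ((509.8882141113281, -61.105690002441406), (24.890533447265625, 25.148717880249023), 47.67359924316406) 49.2
```

Request:
play_rows --motion '[{"linear":[0,2,30],"dr":[0,0,0],"fingers":0.5},{"linear":[0,0,36],"dr":[0,0,0],"fingers":0.5},{"linear":[0,0,0],"dr":[0,0,0],"fingers":0},{"linear":[0,0,0],"dr":[0,0,0],"fingers":0},{"linear":[0,0,0],"dr":[0,0,0],"fingers":0}]'

```text
clock: 28.32
tcp_pos: [511.1, -61.9, 31.5]
tool_rot: [0.002, 0.011, 1.0, -0.0]
force: [-0.5, -1.9, 6.9]
finger_gap: 25.1
gripper_force: 30.0
```

Request:
play_rows --motion '[{"linear":[0,0,0],"dr":[0,0,0],"fingers":0},{"linear":[0,0,-30],"dr":[0,0,0],"fingers":0},{"linear":[0,0,-50],"dr":[0,0,0],"fingers":0},{"linear":[0,0,-50],"dr":[0,0,0],"fingers":0},{"linear":[0,0,0],"dr":[0,0,0],"fingers":0}]'

```text
clock: 28.95
tcp_pos: [511.6, -61.6, 164.1]
tool_rot: [0.004, 0.01, 1.0, -0.001]
force: [0.1, 0.2, -1.7]
finger_gap: 25.5
gripper_force: 30.0
```

```bash
python3 -c "
from h import *
to([458,287,150],89)"
```

```text
t 28.95 tcp [511.6 -61.6 164.1] th 88.81 tilt [ 0.008 -0.001 -1.   ] gap 25.5 F [ 0.1  0.2 -1.7] | to [458, 287, 150] 89 d_tool [ 61.  347.5  13.2] rotvec [-0.001  0.008 -0.003] d after rot [ 59.7 347.6  14.1]
```

Request:
play_rows --motion '[{"linear":[11,50,0],"dr":[0,0,0],"fingers":0},{"linear":[11,58,0],"dr":[0,0,0],"fingers":0},{"linear":[11,58,0],"dr":[0,0,0],"fingers":0},{"linear":[11,58,0],"dr":[0,0,0],"fingers":0},{"linear":[11,58,0],"dr":[0,0,0],"fingers":0}]'

```text
clock: 29.58
tcp_pos: [460.0, 223.5, 159.2]
tool_rot: [-0.0, 0.01, 1.0, -0.0]
force: [0.2, 0.2, -1.8]
finger_gap: 25.2
gripper_force: 30.0
```

Request:
play_rows --motion '[{"linear":[5,50,0],"dr":[0,0,0],"fingers":0},{"linear":[0,15,0],"dr":[0,0,0],"fingers":0},{"linear":[0,0,0],"dr":[0,0,0],"fingers":0},{"linear":[0,0,0],"dr":[0,0,0],"fingers":0}]'

```text
clock: 30.08
tcp_pos: [457.4, 285.6, 159.4]
tool_rot: [-0.0, 0.011, 1.0, -0.0]
force: [-0.3, 0.5, -1.5]
finger_gap: 25.3
gripper_force: 30.0
```

```bash
python3 -c "
from h import *
to([458,287,58],89)
c=cam('side'); cv2.imwrite('pics/dr.png',cv2.resize(c['image'][100:280,90:330,::-1],None,fx=3,fy=3))
c=cam('scene'); P=cloud(c);x,y,z=P[...,0],P[...,1],P[...,2]
w=(z>20)&(z<40)&(x>380)&(x<530)&(y>225)&(y<440); Q=P[w]; print('floor',w.sum(),np.median(Q,0),[np.percentile(Q[:,i],[2,98]).round(1) for i in(0,1)])"
```

```text
t 30.07 tcp [457.4 285.6 159.4] th 88.74 tilt [-0. -0. -1.] gap 25.3 F [-0.3  0.5 -1.5] | to [458, 287, 58] 89 d_tool [ -0.6   1.4 101.4] rotvec [-0.    -0.    -0.004] d after rot [ -0.5   1.4 101.4]
floor 1305 [440.52318151 332.93338736  27.96465334] [array([423.3, 464.4]), array([229.6, 423.7])]
```

View pics/dr.png

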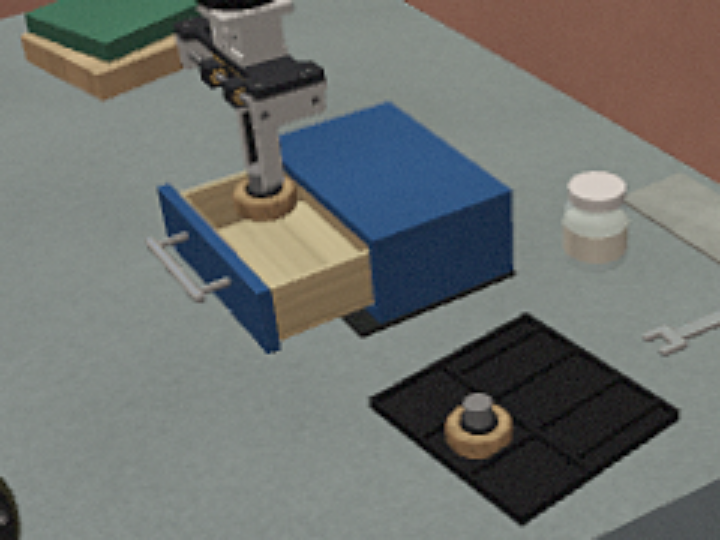

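The wheel hangs over the open drawer at (265,195); the other is in the tray at (478,430). I'll lower this one.

Request:
play_rows --motion '[{"linear":[0,0,40],"dr":[0,0,0],"fingers":0},{"linear":[0,0,40],"dr":[0,0,0],"fingers":0},{"linear":[0,0,21],"dr":[0,0,0],"fingers":0},{"linear":[0,0,0],"dr":[0,0,0],"fingers":0},{"linear":[0,0,0],"dr":[0,0,0],"fingers":0}]'

```text
clock: 30.8
tcp_pos: [457.8, 286.7, 59.7]
tool_rot: [0.001, 0.011, 1.0, 0.0]
force: [1.0, 0.2, -0.3]
finger_gap: 25.1
gripper_force: 30.0
```

Request:
play_rows --motion '[{"linear":[0,0,1],"dr":[0,0,0],"fingers":0.5},{"linear":[0,0,0],"dr":[0,0,0],"fingers":0.5},{"linear":[0,0,-30],"dr":[0,0,0],"fingers":0.5},{"linear":[0,0,-50],"dr":[0,0,0],"fingers":0.5},{"linear":[0,-30,-40],"dr":[0,0,0],"fingers":0.5}]'

```text
clock: 31.42
tcp_pos: [456.6, 257.5, 179.8]
tool_rot: [0.001, 0.009, 1.0, 0.0]
force: [0.0, 0.5, 0.8]
finger_gap: 47.2
gripper_force: 0.0
```

Request:
play_rows --motion '[{"linear":[-10,-50,0],"dr":[0,0,0],"fingers":0.5},{"linear":[-10,-55,0],"dr":[0,0,0],"fingers":0.5},{"linear":[-10,-55,0],"dr":[0,0,0],"fingers":0.5}]'

```text
clock: 31.8
tcp_pos: [483.3, 94.7, 178.2]
tool_rot: [0.001, 0.01, 1.0, 0.0]
force: [0.5, 0.5, -0.1]
finger_gap: 47.0
gripper_force: 0.0
```

```bash
python3 -c "
from h import *
to([505,4.8,100],89)
for n in('wrist','side','scene'): 
  c=cam(n); print(n); hubs(c); P=cloud(c);x,y,z=P[...,0],P[...,1],P[...,2]
  m=(z>58)&(z<78)&(x>425)&(x<515)&(y>240)&(y<425); print('in drawer',m.sum(),np.median(P[m],0) if m.any() else '')"
```

```text
t 31.8 tcp [483.3  94.7 178.2] th 88.84 tilt [ 0.001  0.    -1.   ] gap 47.0 F [ 0.5  0.5 -0.1] | to [505, 4.8, 100] 89 d_tool [-23.4 -89.4  78.2] rotvec [ 0.     0.001 -0.003] d after rot [-23.2 -89.5  78.2]
wrist
hub 648 ((505.6585998535156, 5.871952056884766), (24.754425048828125, 24.760923385620117), 25.04341697692871) 49.0
in drawer 1223 [456.02295053 283.70899042  72.69302621]
side
hub 45 ((503.32574462890625, 4.673206329345703), (22.29112434387207, 23.96164321899414), 6.9778008460998535) 49.0
in drawer 67 [454.00665707 281.26258471  70.98831025]
scene
hub 49 ((504.52667236328125, 5.04836368560791), (25.556232452392578, 21.071218490600586), 60.40631103515625) 48.7
in drawer 338 [427.35960842 347.89197291  68.87768249]
```

Wheel 1 is upright in the drawer at about (456,284). Now the second.

Request:
play_rows --motion '[{"linear":[-11,-44,35],"dr":[0,0,0],"fingers":0.5},{"linear":[-11,-45,40],"dr":[0,0,0],"fingers":0.5},{"linear":[0,0,0],"dr":[0,0,0],"fingers":0.5},{"linear":[0,0,0],"dr":[0,0,0],"fingers":0.5}]'

```text
clock: 32.45
tcp_pos: [503.7, 7.8, 103.3]
tool_rot: [0.0, 0.01, 1.0, 0.0]
force: [0.5, 0.6, 0.9]
finger_gap: 47.2
gripper_force: 0.0
```

```bash
python3 -c "
from h import *
hubs(cam('wrist')); to([505,5,28],89)"
```

```text
hub 1101 ((505.6698303222656, 5.32742977142334), (25.121692657470703, 24.791627883911133), 74.9605941772461) 49.1
t 32.5 tcp [503.9   8.1 103.6] th 88.88 tilt [ 0.002  0.    -1.   ] gap 46.8 F [0.5 0.4 0.1] | to [505, 5, 28] 89 d_tool [-1.  -3.1 75.6] rotvec [ 0.     0.002 -0.002] d after rot [-1.2 -3.  75.6]
```

Request:
play_rows --motion '[{"linear":[-1,-2.5,35],"dr":[0,0,0],"fingers":0.5},{"linear":[0,0,40],"dr":[0,0,0],"fingers":0.5},{"linear":[0,0,0],"dr":[0,0,0],"fingers":0},{"linear":[0,0,0],"dr":[0,0,0],"fingers":0},{"linear":[0,0,0],"dr":[0,0,0],"fingers":0}]'

```text
clock: 33.12
tcp_pos: [505.0, 4.8, 29.0]
tool_rot: [0.001, 0.01, 1.0, 0.0]
force: [-1.1, 3.4, 6.8]
finger_gap: 25.2
gripper_force: 30.0
```

Request:
play_rows --motion '[{"linear":[0,0,0],"dr":[0,0,0],"fingers":0},{"linear":[0,0,-35],"dr":[0,0,0],"fingers":0},{"linear":[0,0,-50],"dr":[0,0,0],"fingers":0},{"linear":[0,0,-50],"dr":[0,0,0],"fingers":0},{"linear":[0,0,0],"dr":[0,0,0],"fingers":0}]'

```text
clock: 33.75
tcp_pos: [505.8, 4.3, 166.7]
tool_rot: [0.004, 0.01, 1.0, -0.0]
force: [0.3, -0.1, -2.1]
finger_gap: 25.3
gripper_force: 30.0
```

```bash
python3 -c "
from h import *
to([458,376,58],89)"
```

```text
t 33.75 tcp [505.8   4.3 166.7] th 88.82 tilt [ 0.007 -0.001 -1.   ] gap 25.3 F [ 0.3 -0.1 -2.1] | to [458, 376, 58] 89 d_tool [ 56.3 370.7 108.1] rotvec [-0.     0.007 -0.003] d after rot [ 54.3 370.8 108.7]
```

Request:
play_rows --motion '[{"linear":[11,53,0],"dr":[0,0,0],"fingers":0},{"linear":[11,53,0],"dr":[0,0,0],"fingers":0},{"linear":[11,53,0],"dr":[0,0,0],"fingers":0},{"linear":[11,53,0],"dr":[0,0,0],"fingers":0},{"linear":[10,53,0],"dr":[0,0,0],"fingers":0}]'

```text
clock: 34.38
tcp_pos: [454.9, 271.9, 161.9]
tool_rot: [-0.0, 0.01, 1.0, -0.0]
force: [1.2, -0.4, -1.1]
finger_gap: 25.5
gripper_force: 30.0
```

Request:
play_rows --motion '[{"linear":[0,53,0],"dr":[0,0,0],"fingers":0},{"linear":[0,53,0],"dr":[0,0,0],"fingers":0},{"linear":[0,0,0],"dr":[0,0,0],"fingers":0},{"linear":[0,0,0],"dr":[0,0,0],"fingers":0}]'

```text
clock: 34.88
tcp_pos: [457.7, 375.8, 161.7]
tool_rot: [-0.001, 0.01, 1.0, -0.001]
force: [-0.3, -0.1, -1.8]
finger_gap: 25.4
gripper_force: 30.0
```

```bash
python3 -c "
from h import *
to([458,376,58],89)
c=cam('scene'); P=cloud(c);x,y,z=P[...,0],P[...,1],P[...,2]
m=(z>50)&(z<78)&(x>425)&(x<515)&(y>240)&(y<340); print('in drawer',m.sum(),np.median(P[m],0) if m.any() else '')"
```

```text
t 34.88 tcp [457.7 375.8 161.7] th 88.82 tilt [-0.001 -0.001 -1.   ] gap 25.4 F [-0.3 -0.1 -1.8] | to [458, 376, 58] 89 d_tool [ -0.4   0.4 103.7] rotvec [-0.001 -0.001 -0.003] d after rot [ -0.3   0.2 103.7]
in drawer 256 [454.63724868 294.3671851   65.82112163]
```

Request:
play_rows --motion '[{"linear":[0,0,40],"dr":[0,0,0],"fingers":0},{"linear":[0,0,40],"dr":[0,0,0],"fingers":0},{"linear":[0,0,23],"dr":[0,0,0],"fingers":0},{"linear":[0,0,0],"dr":[0,0,0],"fingers":0},{"linear":[0,0,0],"dr":[0,0,0],"fingers":0}]'

```text
clock: 35.55
tcp_pos: [458.8, 376.1, 61.0]
tool_rot: [0.001, 0.011, 1.0, 0.0]
force: [0.2, -0.1, -0.2]
finger_gap: 25.4
gripper_force: 30.0
```

Request:
play_rows --motion '[{"linear":[0,0,1],"dr":[0,0,0],"fingers":0.5},{"linear":[0,0,0],"dr":[0,0,0],"fingers":0.5},{"linear":[0,0,-30],"dr":[0,0,0],"fingers":0.5},{"linear":[0,0,-50],"dr":[0,0,0],"fingers":0.5},{"linear":[0,-4,-40],"dr":[0,0,0],"fingers":0.5}]'

```text
clock: 36.17
tcp_pos: [458.1, 372.6, 181.0]
tool_rot: [0.001, 0.01, 1.0, 0.001]
force: [0.5, -0.5, 0.5]
finger_gap: 46.9
gripper_force: 0.0
```

Request:
play_rows --motion '[{"linear":[42,-15,0],"dr":[0,0,0],"fingers":0},{"linear":[42,-15,0],"dr":[0,0,0],"fingers":0},{"linear":[42,-12,0],"dr":[0,0,0],"fingers":0},{"linear":[0,0,0],"dr":[0,0,0],"fingers":0},{"linear":[0,0,0],"dr":[0,0,0],"fingers":0}]'

```text
clock: 36.8
tcp_pos: [331.7, 333.3, 179.2]
tool_rot: [0.001, 0.01, 1.0, 0.0]
force: [0.5, -0.6, 0.1]
finger_gap: 1.7
gripper_force: 0.0
```

```bash
python3 -c "
from h import *
to([335,332,55],89)
for n in('scene','wrist'):
  c=cam(n);P=cloud(c);x,y,z=P[...,0],P[...,1],P[...,2]
  m=(z>62)&(z<80)&(x>430)&(x<500)&(y>240)&(y<425); k,l,s,_=cv2.connectedComponentsWithStats(m.astype(np.uint8))
  for i in range(1,k):
    if s[i,4]>20: Q=P[l==i]; print(n,len(Q),np.median(Q,0).round(1),Q.max(0).round())
  if n=='wrist': save(c,'w5')
  h=(z>62)&(z<80)&(x>345)&(x<390)&(y>250)&(y<420); print('handle',h.sum(),np.median(P[h],0))"
```

```text
t 36.8 tcp [331.7 333.3 179.2] th 88.82 tilt [ 0.001  0.001 -1.   ] gap 1.7 F [ 0.5 -0.6  0.1] | to [335, 332, 55] 89 d_tool [ -3.2  -1.4 124.2] rotvec [ 0.001  0.001 -0.003] d after rot [ -3.3  -1.3 124.2]
scene 98 [461.1 288.9  70.6] [473. 300.  75.]
scene 111 [463.1 377.2  70.9] [473. 390.  74.]
handle 246 [372.59404265 337.55863048  70.98146898]
handle 2187 [368.47193021 335.52475183  72.95943464]
```

View pics/w5.png

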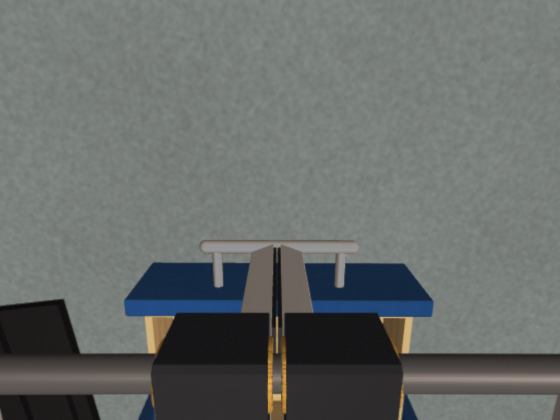

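The handle bar is at (280,246), dead ahead of the fingers, and both wheels measure upright in the drawer. Lowering in front of the handle and pushing the drawer in slowly.

Request:
play_rows --motion '[{"linear":[0,0,40],"dr":[0,0,0],"fingers":0},{"linear":[0,0,45],"dr":[0,0,0],"fingers":0},{"linear":[0,0,40],"dr":[0,0,0],"fingers":0},{"linear":[-10,0,0],"dr":[0,0,0],"fingers":0},{"linear":[-10,0,0],"dr":[0,0,0],"fingers":0}]'

```text
clock: 37.52
tcp_pos: [352.9, 333.1, 55.0]
tool_rot: [0.001, 0.01, 1.0, 0.0]
force: [0.5, -0.4, -0.6]
finger_gap: 0.3
gripper_force: 0.0
```

Request:
play_rows --motion '[{"linear":[-10,0,0],"dr":[0,0,0],"fingers":0},{"linear":[-12,0,0],"dr":[0,0,0],"fingers":0},{"linear":[-12,0,0],"dr":[0,0,0],"fingers":0},{"linear":[-12,0,0],"dr":[0,0,0],"fingers":0},{"linear":[-12,0,0],"dr":[0,0,0],"fingers":0}]'

```text
clock: 38.15
tcp_pos: [410.0, 331.3, 53.6]
tool_rot: [0.0, 0.01, 1.0, 0.0]
force: [-1.0, 0.0, 1.3]
finger_gap: 0.5
gripper_force: 0.7
```

Request:
play_rows --motion '[{"linear":[-12,0,0],"dr":[0,0,0],"fingers":0},{"linear":[-12,0,0],"dr":[0,0,0],"fingers":0},{"linear":[-12,0,0],"dr":[0,0,0],"fingers":0},{"linear":[-10,0,0],"dr":[0,0,0],"fingers":0},{"linear":[-6,0,0],"dr":[0,0,0],"fingers":0}]'

```text
clock: 38.78
tcp_pos: [461.7, 330.2, 53.5]
tool_rot: [-0.0, 0.01, 1.0, -0.0]
force: [-8.4, -0.9, 2.5]
finger_gap: 0.6
gripper_force: 5.2
```

```bash
python3 -c "
from h import *
to([472,332,55],89)"
```

```text
t 38.77 tcp [461.7 330.2  53.5] th 88.8 tilt [-0. -0. -1.] gap 0.6 F [-8.4 -0.9  2.5] | to [472, 332, 55] 89 d_tool [-10.3   2.   -1.5] rotvec [-0.    -0.    -0.004] d after rot [-10.3   2.   -1.5]
```

Request:
play_rows --motion '[{"linear":[-2,0,0],"dr":[0,0,0],"fingers":0},{"linear":[-2,0,0],"dr":[0,0,0],"fingers":0},{"linear":[0,0,0],"dr":[0,0,0],"fingers":0}]'

```text
clock: 39.15
tcp_pos: [461.8, 330.2, 53.4]
tool_rot: [-0.004, 0.01, 1.0, -0.001]
force: [-27.1, -3.0, 16.7]
finger_gap: 0.6
gripper_force: 13.4
```

```bash
python3 -c "
from h import *
to([472,332,55],89)
c=cam('side'); save(c,'s6'); P=cloud(c);x,y,z=P[...,0],P[...,1],P[...,2]
hsv=cv2.cvtColor(c['image'],cv2.COLOR_RGB2HSV);b=(abs(hsv[...,0].astype(int)-112)<13)&(hsv[...,1]>120)&(y>205)&(y<455)
for nm,m in(('face',b&(z>40)&(z<90)&(x<535)&(y<320)),('top',b&(z>100)&(z<112))): print(nm,m.sum(),np.percentile(P[m][:,0],[2,10,50]).round(1))"
```

```text
t 39.15 tcp [461.8 330.2  53.4] th 88.84 tilt [-0.008 -0.002 -1.   ] gap 0.6 F [-27.1  -3.   16.7] | to [472, 332, 55] 89 d_tool [-10.1   2.   -1.7] rotvec [-0.002 -0.008 -0.003] d after rot [-10.1   2.   -1.6]
face 287 [509.1 509.8 511.6]
top 1841 [527.3 545.9 608.8]
```

Request:
play_rows --motion '[{"linear":[10,0,0],"dr":[0,0,0],"fingers":0},{"linear":[40,0,-20],"dr":[0,0,0],"fingers":0},{"linear":[50,0,-50],"dr":[0,0,0],"fingers":0},{"linear":[20,0,-50],"dr":[0,0,0],"fingers":0},{"linear":[0,0,-50],"dr":[0,0,0],"fingers":0}]'

```text
clock: 39.83
tcp_pos: [349.8, 332.7, 219.8]
tool_rot: [0.0, 0.01, 1.0, 0.0]
force: [0.4, -0.7, -1.3]
finger_gap: 0.6
gripper_force: 0.0
```

```bash
python3 - <<'E'
from h import *
to([472,332,55],89)
ims=[]
for n,r in(('side',(110,260,130,330)),('scene',(210,360,300,500))):
    c=cam(n); P=cloud(c);x,y,z=P[...,0],P[...,1],P[...,2]
    hsv=cv2.cvtColor(c['image'],cv2.COLOR_RGB2HSV);b=(abs(hsv[...,0].astype(int)-112)<13)&(hsv[...,1]>120)&(y>200)&(y<460)
    for nm,m in(('facefront',b&(z>35)&(z<80)&(x<560)&(y<430)&(y>230)),('paneltop',b&(z>88)&(z<98)&(x<530)),('top',b&(z>103)&(z<112))): print(n,nm,m.sum(),np.percentile(P[m][:,0],[1,10,50,90,99]).round(1) if m.any() else '')
    h=(z>62)&(z<80)&(x>440)&(x<500)&(y>250)&(y<420)&~b; print('handle',h.sum(),np.median(P[h],0).round(1))
    ims.append(cv2.resize(c['image'][r[0]:r[1],r[2]:r[3],::-1],None,fx=2,fy=2))
cv2.imwrite('pics/end.png',cv2.resize(np.hstack(ims),(800,300)))
E
```

```text
t 39.83 tcp [349.8 332.7 219.8] th 88.89 tilt [ 0.001  0.001 -1.   ] gap 0.6 F [ 0.4 -0.7 -1.3] | to [472, 332, 55] 89 d_tool [-122.1    1.6  164.9] rotvec [ 0.001  0.001 -0.002] d after rot [-122.2    1.5  164.8]
side facefront 271 [509.4 510.5 512.4 514.3 515.2]
side paneltop 228 [509.7 511.2 515.9 524.8 529. ]
side top 2030 [526.6 539.6 602.4 670.6 687.3]
handle 125 [475.5 323.4  72.8]
scene facefront 0 
scene paneltop 99 [511.8 513.4 516.4 519.3 521. ]
scene top 7540 [529.7 546.7 616.9 678.9 692.4]
handle 290 [481.  336.3  71.1]
```

View pics/end.png

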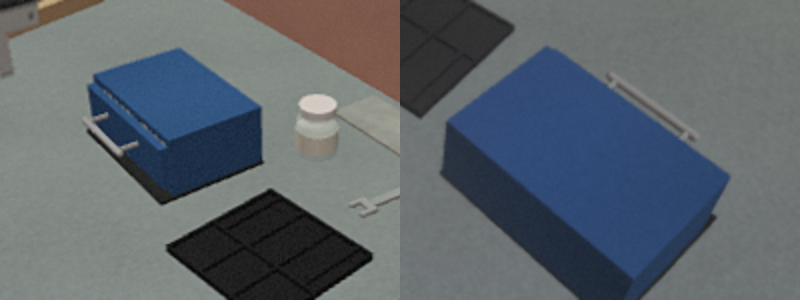

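```bash
python3 - <<'E'
from h import *
ok=True
for n in('side','scene'):
    c=cam(n); P=cloud(c); d=P-np.array([526.5,-312.4,0]); xc=np.cos(A)*d[...,0]+np.sin(A)*d[...,1]; yc=-np.sin(A)*d[...,0]+np.cos(A)*d[...,1]; z=P[...,2]
    m=(abs(xc-14)<18)&(abs(yc+60)<18)&(z>75)&(z<130); bt=np.percentile(z[m],97)
    l=(abs(xc)<70)&(yc>20)&(yc<95)&(z>40)&(z<100); lz=z[l]; near=np.median(z[l&(xc<-40)]); far=np.median(z[l&(xc>40)]); print(n,'ball top',bt,'lid near/far',near,far); ok&=bt<108 and abs(near-far)<5
print(ok)
if ok: print(robot.finish_job())
E
```

```text
side ball top 104.81833409460606 lid near/far 68.7559306894425 68.71131946113621
scene ball top 103.9715616575164 lid near/far 68.74343572250837 69.14633486254445
True
the job is handed in; nothing more can be done
None
```

The job is handed in, with no verdict returned: all three bars lie flat side by side in the case, both wheels are in the pushed-in drawer, and the lid measures shut with the clamp down. The drawer reading home rests on the hard stop I felt and the camera views, since the measured travel alone did not settle it.

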